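# Bring a glazed fragment before the copy camera

### The job

Slide the tallest of the four glazed mounts up out of its groove in the leaning rack and stand it, centred and right way up, on the ledge of the easel carriage behind its lip so that it leans on the backboard, while the carriage is still at the loading end. Let go of it, then slide the carriage away from the robot until it clicks into the stop in front of the camera. The glazing is fragile: do not drop or jolt the mount, and leave the other mounts, the camera and everything else on the table as they are.

Things in the scene. Friction and masses are not known exactly. Their poses are not given: they have to be found in the camera images.
- rack: Fixed wooden rack, 175 (x) by 275 mm (y -122..152), at most 120 mm high. Origin on the table, x along the mounts' bottom edges, z up. Four grooves, their bottom seats at y = -69, -23, 23, 69 mm and 26 mm above the table, lean 30 deg: up the groove is (0, sin 30, cos 30). They are 14 mm wide, hold 6 mm of each side edge with 2.5 mm end play, and end 100 mm up from the seat.
- tall_mount: Tallest of four glazed mounts: stiff panel 120 wide (x) x 10 thick (y) x 200 mm high (z), 0.20 to 0.33 kg, dark wood edge frame. Origin: middle of the bottom edge; top edge at z = 200. It stands in any groove: its z points up the groove, its y is the underside's normal (to rack +y and down). Neighbours' tops, 40 mm off along y, end at its z = 163 or lower.
- short_mount_a: Shorter glazed mount, same make and axes as tall_mount, 120 wide x 10 thick x 140 mm high, in another groove of the rack. Origin at the middle of its bottom edge. Leave it in its groove.
- short_mount_b: Shorter glazed mount, same make and axes as tall_mount, 120 wide x 10 thick x 132 mm high, in another groove of the rack. Origin at the middle of its bottom edge. Leave it in its groove.
- short_mount_c: Shorter glazed mount, same make and axes as tall_mount, 120 wide x 10 thick x 125 mm high, in another groove of the rack. Origin at the middle of its bottom edge. Leave it in its groove.
- stand: Fixed base of the copy stand: grey board, x -110..280, y -90..100 mm, with two shafts along x and end blocks 48 mm high. A flat bar leads at x = 130 to the camera column at y = -440 (32 mm square, 516 mm high). Origin on the table under the middle of the easel ledge when the carriage reads 0; x is the way the carriage slides as its joint grows (away from the robot).
- carriage (a joint): Travel in m of the easel carriage along the stand's x: 0 at the near end stop, 0.17 at the far one. It moves with 1 to 3 N and stays where left, but a sprung ball clicks into a notch at 0.020 (loading stop) and 0.130 (camera stop): within about 4 mm it draws the carriage in; leaving a notch takes 6 to 10 N. Starts between 0 and 0.06, not always in the notch.
- easel: Easel on the carriage, leaning 30 deg: ledge 130 mm long, backboard 110 x 115 mm high, lip 12 mm high. Origin on the ledge, 67 mm above the table, where the origin of a centred mount comes. x along the ledge (stand x), z up the backboard, y into it. Backboard face at y = +5, inner face of the lip at y = -13 mm. So a mount's foot has 8 mm of play in the channel.
- knob (a point): Centre of the top of the carriage's upright black knob, 108 mm above the table: 22 mm in diameter, 40 mm high on a 12 mm stem, on the 150 x 155 mm carriage plate (its top 56 mm above the table), 55 mm in front (stand -y) of the easel's origin. Moves with the carriage; open above.
- stop_line (a point): Black index line on the front edge of the base board that marks the camera stop: at joint 0.130 the steel pointer on the carriage's front edge, in line with the knob and the middle of the easel, stands at it. The line 110 mm nearer the robot marks the loading stop.
- camera: Copy camera on the stand's column. Origin at the centre of the lens front, at stand (130, -243, 323) mm; its y looks 30 deg down at the easel's camera stop, 338 mm from the mount. The lens (72 mm thick) runs back from y = 0 to -75, the body (130 x 55 x 95 mm) to -130; a light bar 240 mm long (along x) lies at y = -102, z = 85 mm. Do not touch.
- small_book: Small brown book lying flat, 120 x 62 x 34 mm high, on the table beyond the rack. Origin under its middle, x along its length. Leave alone.
- paste_jar: Paste jar, 68 mm in diameter, 85 mm high, right of the stand's near end. Origin under its middle. Leave alone.
- brush_pot: White pot 80 mm in diameter, 100 mm high, with three brushes standing in it, up to 165 mm high in all, between rack and stand, in the way of the carried mount. Origin under its middle. Leave alone.
- press_weight: Round iron weight 68 mm in diameter, 74 mm high, beyond the rack. Origin under its middle. Leave alone.
- hammer: Hammer lying on the table, 240 mm long along its x, left of the rack. Leave alone.
- thread_reel: Wooden thread reel standing upright, 72 mm in diameter, 80 mm high, on the right near the robot. Origin under its middle. Leave alone.
Mind the look-alikes: they are no part of the job. What is shaped like the tall_mount but yellow is not meant.

How it is judged:
By the outcome, as a careful person would: the job done as asked, in the order asked, and still so for the second after the job is handed in, with the robot touching nothing.
It also fails if it takes over 72 s, if anything falls off the work surface, if the arm or the gripper's body presses on something with over 40 N, if the wrist force passes 120 N, or if a joint passes its speed limit or range.

### The arm

A 6-joint arm with a two-finger parallel gripper is mounted at the origin on the work surface. World frame = base frame: x ahead of the robot, y to its left, z up, the work surface at z = 0. Lengths are in m, angles in rad, forces in N, time in s.
With the tool pointing down it reaches from about 0.35 to 0.775 m from the base axis. Payload 7.3 kg.
Tool frame: the origin (TCP) lies on the front face of the gripper's body, between the roots of the fingers; the fingertips stand ahead of it and the grasp point (between the pads) lies 47 mm ahead of it (finger_overhang is the z of the fingertips in the tool frame, in m); z points along the fingers, y is the line along which they close (so a half turn about z gives the same grasp; the last joint's range is limited). The gripper opens to 92 mm and grips with 3 to 60 N. Pads are 19 mm wide; open, the fingers measure 130 mm over their backs; the gripper's body (75 mm by 190 mm) begins 47 mm behind the grasp point.
Start: joints at [1.045, 0.342, 1.524, -0, 1.275, -0.146], TCP at [0.195, 0.488, 0.292] pointing down, gripper open.
Joint ranges: [-2.53, 2.53], [-0.77, 2.02], [0.04, 2.7], [-1, 4.14], [0.28, 2.66], [-3.11, 3.11]. Speed limits (rad/s): [2.57, 2.57, 3.14, 3.14, 3.14, 3.14].

### API

Orientations are given as [roll, pitch, yaw] about the fixed x, y, z axes, in that order (R = Rz(yaw) Ry(pitch) Rx(roll)).
In Python, from cell import * gives the robot as it stands. The module is installed in compiled form; this text tells all that it offers.
- The arm moves only by the tool arm_command, never from a script. Its argument "series" is a list of rows, each an object of numbers: "x", "y", "z": the shift along the tool's x, y, z in mm; "rx", "ry", "rz": the turn, a rotation vector about the tool's x, y, z in degrees. A call has 1 to 20 rows; each row is the pose to reach, as a shift and turn from the pose commanded when the call began, along the tool's axes at that moment; what a row does not reach only later rows make up. A row lasts 1/10 s, in which the tool goes at most 50 mm and 8.59 degrees, less where a joint would pass 70% of its speed; a pose out of reach is approached as far as the arm can. A call with a gripper value outside its range is refused whole. "hand" is the finger opening in mm, from 0 to 91.8, set as the call begins (left out, the last holds). The fingers move at their own pace and stop on an object; "squeeze" is the grip in N (left out, the last holds). Time passes only in rows, so rows that repeat a pose let the fingers close. It gives the time, the measured TCP pose, the force, the opening and the grip force at its end, in the units of the state.
- observe(): the state, without advancing time (a new reading comes with each control period).
- read_camera(name): name is "side" or "top" or "wrist"; returns a dict with "pixels" (400x640x3 uint8, blue, green, red), "K" (3x3 intrinsics, pixels), "k1" (the pictures are not rectified: a ray, as slopes to the right and down, at radius r is drawn at 1 + k1 r^2 times it, then the intrinsics apply), "rvec" (rotation vector, rad) and "tvec" (3), from world to camera coordinates, as OpenCV has them. Camera axes: x right, y down, z forward; pixel columns grow to the right and rows downward; lengths in m; the calibration is good to about 2 mm. A picture is of the moment at which its call begins. There is no depth.
- hand_in(): hands the job in; it is judged then, once.
Trained networks look in a picture, given as the dict that the camera call returned (one of the last four; its "shot" number tells which), for a name from the list of things; names that differ only in an ending like _2 or _b are one class to them, and where a whole thing is asked for, a point or a joint stands for the part that bears it (a point fixed in the world has none). Each returns a list of dicts, best first, with "confidence" (0 to 1); they miss things now and then, are a little off and sometimes report something else, mostly with a low value. They report only what shows in the picture. A call takes as long as a camera call. They do not tell look-alikes from the thing itself.
- boxes_of(picture, query): "point" ([x, y, z] in m, in world coordinates, good to about 4 mm: the middle of the surface that is visible of it).
- trace(picture, query): "pixels" (400x640 bool, what is visible of it).
- mark_of(picture, query): "point" ([x, y, z] in m, in world coordinates, good to about 4 mm: a listed point, or the origin of a listed thing).
The state is a dict: "time": time; "qpos": joint angles; "qvel": joint speeds; "joint_efforts": joint torques, N m; "tool_pos": TCP position; "tool_rot": TCP orientation; "contact_force": force on the tool from outside, world axes, zero at the start; "torque": the same for the moment, N m; "opening": finger opening in m; "grip_force": force on a finger pad.
Only numpy, scipy, OpenCV 4.12 (cv2) and the standard library are available. Lean on these libraries where they do the work, as an engineer would, in place of code of your own. Each camera call takes 0.05 s, during which the arm holds its last target. There are 200 camera calls.

## Working session

There is one attempt and no reset: what is moved stays moved. The work goes in short steps, Python scripts to look and compute and a tool call to move; the robot and the scene stay as the last step left them, time stands still between calls to the robot, and variables do not carry over. Pictures are saved under pics/ and viewed, at most 10 in all, crops included, and the job is handed in when it is done.

Besides the shell and the picture viewer there is one more tool, called after ">>>" as name(argument=value, ...) on one line, values as JSON. arm_command: Moves the arm, as the interface text tells. Its arguments: {"type":"object","properties":{"series":{"type":"array"},"hand":{"type":"number"},"squeeze":{"type":"number"}},"required":["series"]}

```bash
mkdir -p pics
cat > h.py <<'E'
from cell import *
import numpy as np, cv2
from scipy.spatial.transform import Rotation as R
np.set_printoptions(precision=4,suppress=True)
def marks(p,names):
    for n in names:
        try: print(n,[(np.round(d['point'],4).tolist(),round(d['confidence'],2)) for d in mark_of(p,n)][:4])
        except Exception as e: print(n,e)
E
python3 - <<'E'
from h import *
s=observe();print(s)
t=read_camera('top');cv2.imwrite('pics/top.png',t['pixels'])
N=['rack','tall_mount','short_mount_a','stand','easel','knob','stop_line','camera','brush_pot','paste_jar']
marks(t,N)
d=read_camera('side');cv2.imwrite('pics/side.png',d['pixels'])
marks(d,N)
for q in(t,d):print(q['K'].tolist(),q['k1'],q['rvec'],q['tvec'])
E
```

```text
{'time': 0.0, 'qpos': array([ 1.045 ,  0.3428,  1.525 ,  0.    ,  1.2754, -0.146 ]), 'qvel': array([-0.    , -0.0002,  0.0004,  0.0006, -0.0017, -0.0025]), 'joint_efforts': array([  0.001 , -43.1235, -24.4227,   0.0719,   0.0558,  -0.0001]), 'tool_pos': array([0.1945, 0.4873, 0.2915]), 'tool_rot': array([-3.14  , -0.0002,  2.7618]), 'contact_force': array([-0.0417,  0.4834,  0.814 ]), 'torque': array([-0.0227, -0.0199, -0.0419]), 'grip_force': 0.0, 'opening': 0.09188838888220695}
rack [([0.5579, 0.2118, -0.0019], 0.81)]
tall_mount [([0.2153, 0.2089, -0.0025], 0.91), ([0.5568, 0.1471, 0.0244], 0.85)]
short_mount_a [([0.5505, 0.283, 0.0255], 0.86)]
stand [([0.4761, -0.2335, -0.0031], 0.7), ([0.4201, -0.567, -0.0035], 0.28)]
easel [([0.5163, -0.2302, 0.0659], 0.79)]
knob [([0.5227, -0.2876, 0.1085], 0.6), ([0.7219, 0.2811, -0.0001], 0.23)]
stop_line [([0.611, -0.3074, 0.0142], 0.64)]
camera [([0.558, 0.2147, -0.0049], 0.71)]
brush_pot [([0.5277, -0.0126, 0.0018], 0.93)]
paste_jar [([0.3887, -0.4376, -0.0003], 0.85)]
rack [([0.5603, 0.208, 0.0029], 0.58)]
tall_mount [([0.2215, 0.2103, 0.007], 0.68)]
short_mount_a [([0.5551, 0.2336, 0.0265], 0.77), ([0.5659, 0.1905, 0.0272], 0.74), ([0.5508, 0.2844, 0.0236], 0.59)]
stand [([0.4719, -0.2321, -0.0007], 0.89)]
easel []
knob [([0.5233, -0.2862, 0.1099], 0.79)]
stop_line [([0.614, -0.3052, 0.0125], 0.85)]
camera [([0.5579, 0.235, 0.023], 0.61), ([0.6241, -0.4653, 0.3241], 0.59)]
brush_pot [([0.5211, -0.0105, -0.0012], 0.73)]
paste_jar [([0.3872, -0.4404, -0.0015], 0.75)]
[[496.90567593738666, 0.0, 313.8458068435487], [0.0, 496.90567593738666, 197.3193390419887], [0.0, 0.0, 1.0]] -0.0724578333921422 [ 2.0899 -2.1537  0.1774] [0.0042 0.5249 1.6071]
[[366.8374768822205, 0.0, 314.24212895523095], [0.0, 366.8374768822205, 193.35979162754572], [0.0, 0.0, 1.0]] 0.006812245545940272 [ 0.0201 -2.8366  1.3276] [0.4742 0.1588 1.382 ]
```

View pics/top.png

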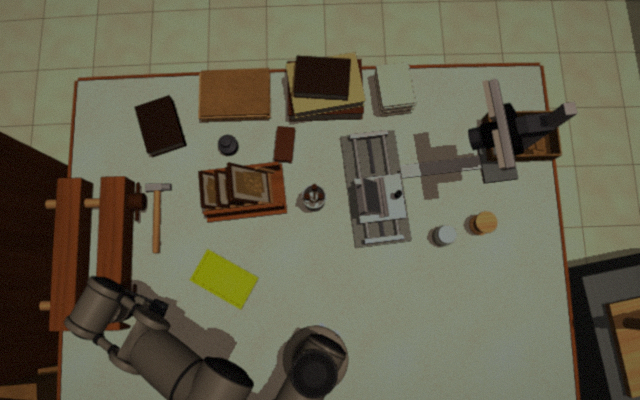

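View pics/side.png

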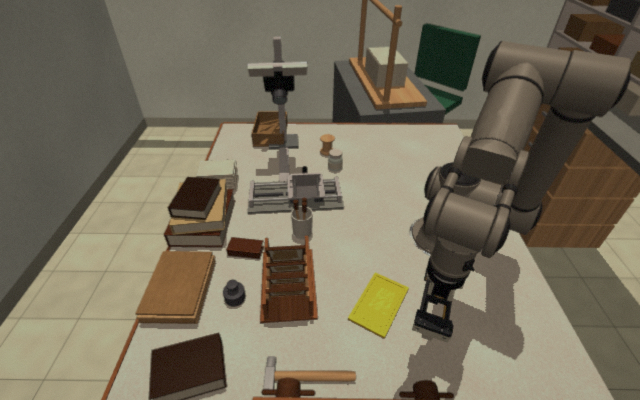

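Run:
```python
from h import *
print(finger_overhang)
t=cv2.imread('pics/top.png');d=cv2.imread('pics/side.png')
a=cv2.resize(t[125:260,190:420],None,fx=3.4,fy=3.4,interpolation=2)
cv2.imwrite('pics/c1.png',a[:600,:800])
```

```text
0.0655
```

View pics/c1.png

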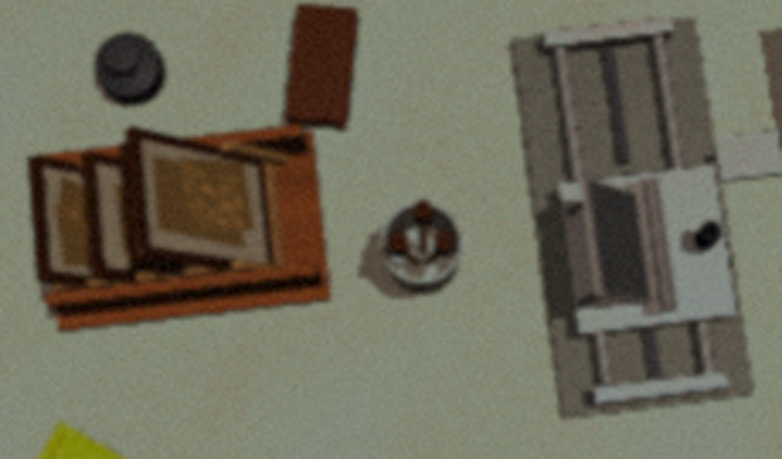

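```bash
cat >> h.py <<'E'
def ray(p,uv,z):
    uv=np.array(uv,float).reshape(-1,1,2)
    n=cv2.undistortPoints(uv,p['K'],np.array([p['k1'],0,0,0.]))[:,0]
    Rm=cv2.Rodrigues(np.array(p['rvec'],float))[0];c=-Rm.T@p['tvec']
    d=np.c_[n,np.ones(len(n))]@Rm
    return c+d*((z-c[2])/d[:,2])[:,None]
def proj(p,X):
    return cv2.projectPoints(np.array(X,float).reshape(-1,1,3),np.array(p['rvec'],float),np.array(p['tvec'],float),p['K'],np.array([p['k1'],0,0,0.]))[0][:,0]
def frame(yaw,o,lean=30):
    """mount-like frame: x along, z up the groove"""
    M=np.eye(4);M[:3,:3]=(R.from_euler('z',yaw,degrees=True)*R.from_euler('x',-lean,degrees=True)).as_matrix();M[:3,3]=o;return M
def mpts(M,P): return np.array(P)@M[:3,:3].T+M[:3,3]
E
python3 - <<'E'
from h import *
t=read_camera('top')
c=lambda a:np.array(a)/3.4+[190,125]
q=ray(t,c([(510,40),(692,20),(750,392),(560,417)]),.013);print('stand',q)
for a,b in((0,3),(1,2)):e=q[a]-q[b];print(np.degrees(np.arctan2(e[1],e[0])),np.hypot(*e[:2]))
for a,b in((0,1),(3,2)):e=q[a]-q[b];print(np.degrees(np.arctan2(-e[0],e[1])),np.hypot(*e[:2]))
q=ray(t,c([(130,128),(137,266)]),.199);print('mount top',q);e=q[0]-q[1];print(np.degrees(np.arctan2(e[1],e[0])),np.hypot(*e[:2]))
q=ray(t,c([(325,298),(312,128)]),.1);print('rack right',q);e=q[1]-q[0];print(np.degrees(np.arctan2(e[1],e[0])),np.hypot(*e[:2]))
for n in('tall_mount','knob','easel','rack'):
  for i in boxes_of(t,n)[:3]:print(n,i)
E
```

```text
stand [[ 0.742  -0.1083  0.013 ]
 [ 0.7574 -0.2956  0.013 ]
 [ 0.3746 -0.3308  0.013 ]
 [ 0.356  -0.1427  0.013 ]]
5.08814420424232 0.3874562498888151
5.242313278072576 0.38441933148946555
4.723119654313299 0.18798525279395484
5.64608820131243 0.18902477828168393
mount top [[0.6137 0.2468 0.199 ]
 [0.487  0.2402 0.199 ]]
2.9913536111176997 0.12690539904980228
rack right [[0.4681 0.0799 0.1   ]
 [0.6336 0.0894 0.1   ]]
3.2724629281429376 0.1657211275209811
tall_mount {'point': [0.385, -0.4257, 0.083], 'confidence': 0.59}
tall_mount {'point': [0.5546, 0.201, 0.1283], 'confidence': 0.55}
tall_mount {'point': [0.2643, 0.2915, 0.0048], 'confidence': 0.55}
knob {'point': [0.5096, -0.2284, 0.0568], 'confidence': 0.57}
easel {'point': [0.5091, -0.2069, 0.0948], 'confidence': 0.59}
easel {'point': [0.5125, -0.2284, 0.0539], 'confidence': 0.48}
rack {'point': [0.4979, 0.1556, 0.0273], 'confidence': 0.72}
```

```bash
cat >> h.py <<'E'
def toolT(M,gz,gy=0,gx=0):
    """tool pose with grasp point at mount-frame (gx,gy,gz), tool z = -mount z, tool y = mount y"""
    T=np.eye(4);Rm=M[:3,:3]
    T[:3,:3]=np.c_[-Rm[:,0],Rm[:,1],-Rm[:,2]]
    T[:3,3]=mpts(M,[gx,gy,gz+.047]);return T
def cur():
    s=observe();T=np.eye(4);T[:3,:3]=R.from_euler('xyz',s['tool_rot']).as_matrix();T[:3,3]=s['tool_pos'];return T
def delta(T,C=None):
    D=np.linalg.inv(cur() if C is None else C)@T
    print('shift',np.round(D[:3,3]*1000,1),'rot',np.round(np.degrees(R.from_matrix(D[:3,:3]).as_rotvec()),2))
E
python3 - <<'E'
from h import *
M=frame(3.1,[.5568,.147,.026]);T=toolT(M,.275);print(T);delta(T)
E
```

```text
[[-0.9985 -0.0468  0.027   0.5481]
 [-0.0541  0.8648 -0.4993  0.3078]
 [ 0.     -0.5    -0.866   0.3049]
 [ 0.      0.      0.      1.    ]]
shift [-395.   -36.   -12.6] rot [ 29.53  -6.5  -24.29]
```

>>> arm_command(series=[{"x": -40,"y": -4,"z": -1,"rx": 3,"ry": -0.6,"rz": -2.4},{"x": -80,"y": -7,"z": -2,"rx": 6,"ry": -1.3,"rz": -4.9},{"x": -120,"y": -11,"z": -4,"rx": 9,"ry": -2,"rz": -7.3},{"x": -160,"y": -14,"z": -5,"rx": 12,"ry": -2.6,"rz": -9.7},{"x": -200,"y": -18,"z": -6,"rx": 15,"ry": -3.3,"rz": -12},{"x": -240,"y": -22,"z": -8,"rx": 18,"ry": -4,"rz": -14.6},{"x": -280,"y": -25,"z": -9,"rx": 21,"ry": -4.6,"rz": -17},{"x": -320,"y": -29,"z": -10,"rx": 24,"ry": -5.2,"rz": -19.5},{"x": -360,"y": -33,"z": -11,"rx": 27,"ry": -5.9,"rz": -22},{"x": -395,"y": -36,"z": -12.6,"rx": 29.53,"ry": -6.5,"rz": -24.29},{"x": -395,"y": -36,"z": -12.6,"rx": 29.53,"ry": -6.5,"rz": -24.29},{"x": -395,"y": -36,"z": -12.6,"rx": 29.53,"ry": -6.5,"rz": -24.29}], hand=70)

```text
time: 2.55
tool_pos: [0.5482, 0.3075, 0.304]
tool_rot: [-2.618, -0.001, -3.089]
contact_force: [-0.5, 0.2, -0.2]
opening: 0.0704
grip_force: 0.0
```

Run:
```python
from h import *
s=observe();print(s['time'],s['tool_pos'],s['qpos'],s['contact_force'])
w=read_camera('wrist');cv2.imwrite('pics/w1.png',w['pixels'])
marks(w,['tall_mount','rack'])
M=frame(3.1,[.5568,.147,.026])
print(proj(w,mpts(M,[[-.06,-.005,.2],[.06,-.005,.2],[-.06,.005,.2],[.06,.005,.2],[-.06,-.005,.1],[.06,-.005,.1]])))
```

```text
2.55 [0.5482 0.3075 0.304 ] [ 0.5645  0.6815  1.0137 -0.4548  1.7076 -1.062 ] [-0.5089  0.1987 -0.2101]
tall_mount []
rack [([0.5591, 0.213, -0.0011], 0.86)]
[[313.8183 137.1547]
 [315.2898 289.8124]
 [328.4957 137.1234]
 [327.8034 289.787 ]
 [316.2471 126.9321]
 [317.0464 237.9229]]
```

View pics/w1.png

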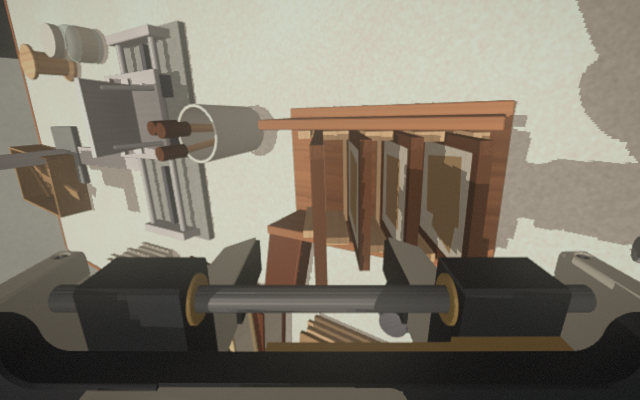

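Run:
```python
from h import *
a=cv2.imread('pics/w1.png')[110:310,260:460]
cv2.imwrite('pics/c2.png',cv2.resize(a,None,fx=3,fy=3,interpolation=2))
```

```text
(no output)
```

View pics/c2.png

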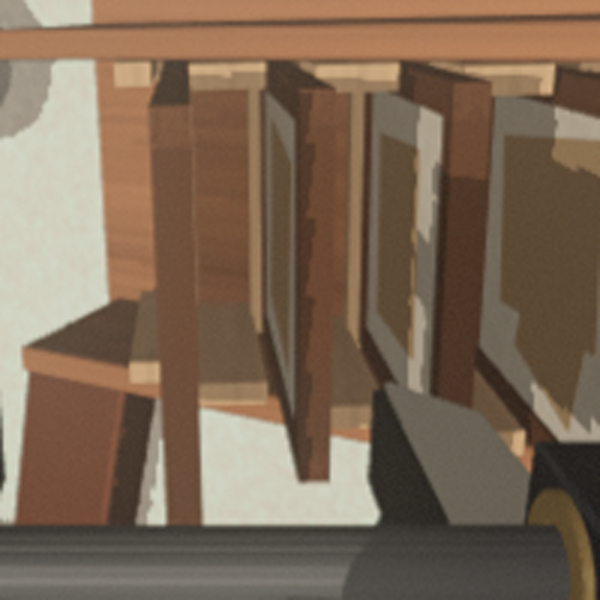

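Run:
```python
from h import *
from scipy.optimize import least_squares
w=read_camera('wrist');t=read_camera('top')
def f(v):
    M=frame(v[0],[v[1],v[2],.026]);q=proj(w,mpts(M,[[-.06,-.005,.2],[.06,-.005,.2],[-.06,.005,.2],[.06,.005,.2]]))
    at=lambda a,b:a[0]+(b[0]-a[0])*(285-a[1])/(b[1]-a[1])
    return np.r_[q[0]-[310,144.3],q[2]-[323.3,144.3],at(q[0],q[1])-316.2,at(q[2],q[3])-327.3]
r=least_squares(f,[3,.556,.147],x_scale=[1,.01,.01]);print(r.x,r.fun)
M=frame(r.x[0],[*r.x[1:],.026])
print((proj(t,mpts(M,[[.06,.005,.2],[-.06,.005,.2],[.06,-.005,.2]]))-[190,125])*3.4, mpts(M,[0,0,.2]))
delta(toolT(M,.275));delta(toolT(M,.184))
```

```text
[5.1639 0.565  0.1463] [-0.5293  0.2349  0.5358 -0.2279 -0.7291  0.6856]
[[120.8294 127.2343]
 [132.3393 256.8438]
 [129.2793 124.7103]] [0.556  0.2459 0.1992]
shift [-3.  -1.5  1.4] rot [ 0.03 -0.99 -1.74]
shift [-4.6 -1.5 92.4] rot [ 0.03 -0.99 -1.74]
```

>>> arm_command(series=[{"x": -4,"y": -1.5,"z": 15,"ry": -0.9,"rz": -1.5},{"x": -4,"y": -1.5,"z": 30,"ry": -0.9,"rz": -1.5},{"x": -4,"y": -1.5,"z": 45,"ry": -0.9,"rz": -1.5},{"x": -4,"y": -1.5,"z": 60,"ry": -0.9,"rz": -1.5},{"x": -4,"y": -1.5,"z": 70,"ry": -0.9,"rz": -1.5},{"x": -4,"y": -1.5,"z": 80,"ry": -0.9,"rz": -1.5},{"x": -4,"y": -1.5,"z": 87,"ry": -0.9,"rz": -1.5},{"x": -4,"y": -1.5,"z": 90,"ry": -0.9,"rz": -1.5},{"x": -4,"y": -1.5,"z": 90,"ry": -0.9,"rz": -1.5}], hand=40)

```text
invalid input
```

Run:
```python
from h import *
s=observe();print(s['time'],s['tool_pos'],s['contact_force'],s['opening'])
w=read_camera('wrist');cv2.imwrite('pics/w2.png',cv2.resize(w['pixels'][100:300,200:440],None,fx=2.5,fy=2.5))
```

```text
2.8 [0.5473 0.3084 0.3053] [0.1909 0.6862 0.4488] 0.07012125576373102
```

View pics/w2.png

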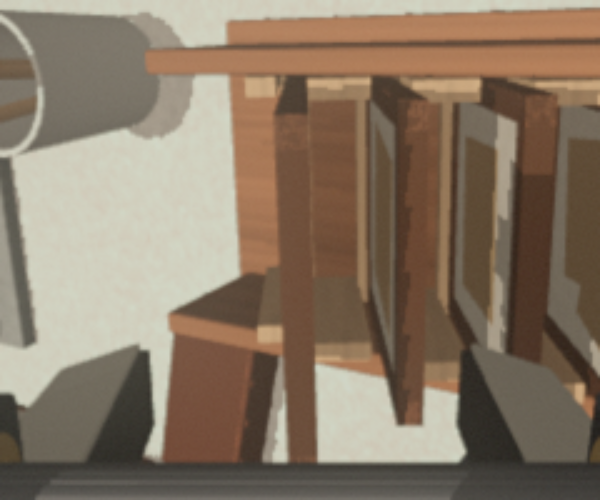

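The picture shows the unchanged pregrasp view, because the call was refused. The tall mount's edge runs from about (310,144) to (325,285). I'll retry with every key given.

>>> arm_command(series=[{"x": -4,"y": -1.5,"z": 15,"rx": 0,"ry": -0.9,"rz": -1.5},{"x": -4,"y": -1.5,"z": 30,"rx": 0,"ry": -0.9,"rz": -1.5},{"x": -4,"y": -1.5,"z": 45,"rx": 0,"ry": -0.9,"rz": -1.5},{"x": -4,"y": -1.5,"z": 60,"rx": 0,"ry": -0.9,"rz": -1.5},{"x": -4,"y": -1.5,"z": 70,"rx": 0,"ry": -0.9,"rz": -1.5},{"x": -4,"y": -1.5,"z": 80,"rx": 0,"ry": -0.9,"rz": -1.5},{"x": -4,"y": -1.5,"z": 87,"rx": 0,"ry": -0.9,"rz": -1.5},{"x": -4,"y": -1.5,"z": 90,"rx": 0,"ry": -0.9,"rz": -1.5},{"x": -4,"y": -1.5,"z": 90,"rx": 0,"ry": -0.9,"rz": -1.5}], hand=40, squeeze=15)

```text
time: 3.75
tool_pos: [0.5546, 0.2617, 0.2275]
tool_rot: [-2.618, 0.0, -3.057]
contact_force: [0.5, -1.2, -1.0]
opening: 0.0399
grip_force: 0.0
```

Run:
```python
from h import *
s=observe();print(s['time'],s['tool_pos'],s['contact_force'],s['opening'])
w=read_camera('wrist');cv2.imwrite('pics/w3.png',w['pixels'])
```

```text
3.75 [0.5546 0.2617 0.2275] [ 0.5245 -1.1691 -1.0402] 0.03985627498050461
```

View pics/w3.png

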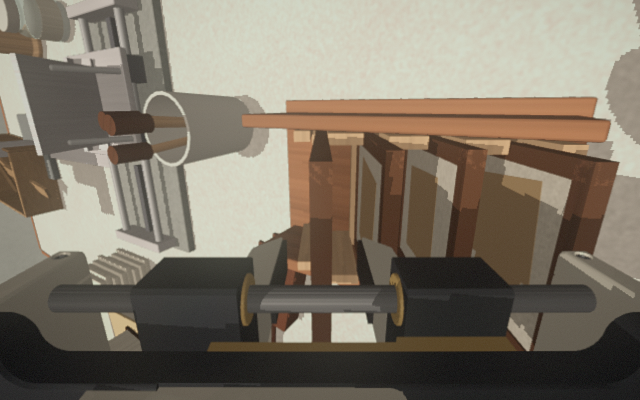

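The mount's top edge (columns 309–331, rows 160–340) is centred between the jaws (245–405) and square to them, so I'll close.

>>> arm_command(series=[{"x": 0,"y": 0,"z": 0,"rx": 0,"ry": 0,"rz": 0},{"x": 0,"y": 0,"z": 0,"rx": 0,"ry": 0,"rz": 0},{"x": 0,"y": 0,"z": 0,"rx": 0,"ry": 0,"rz": 0},{"x": 0,"y": 0,"z": 0,"rx": 0,"ry": 0,"rz": 0},{"x": 0,"y": 0,"z": 0,"rx": 0,"ry": 0,"rz": 0},{"x": 0,"y": 0,"z": 0,"rx": 0,"ry": 0,"rz": 0}], hand=5, squeeze=20)

```text
time: 4.4
tool_pos: [0.5546, 0.2616, 0.2279]
tool_rot: [-2.617, 0.001, -3.057]
contact_force: [-0.7, -0.1, 1.0]
opening: 0.0098
grip_force: 20.0
```

Run:
```python
from h import *
s=observe();print(s['time'],s['contact_force'],s['opening'],s['grip_force'])
w=read_camera('wrist');C=cur()
for tz in(.030,.034,.038):
  print(tz,proj(w,[(C@[sx*.06+o,y,tz,1])[:3] for sx in(1,-1) for o in(0,.004) for y in (-.005,.005)]).round(1).tolist())
cv2.imwrite('pics/c3.png',cv2.resize(w['pixels'][110:210,270:370],None,fx=4,fy=4,interpolation=2))
```

```text
4.4 [-0.7455 -0.1303  0.9528] 0.009820755266952396 19.99749183654785
0.03 [[309.0, 160.7], [334.2, 160.6], [308.9, 150.6], [334.3, 150.5], [312.3, 391.2], [331.6, 391.2], [312.2, 385.3], [331.7, 385.3]]
0.034 [[309.4, 158.9], [333.8, 158.9], [309.3, 149.1], [333.9, 149.1], [312.5, 384.5], [331.4, 384.5], [312.4, 378.7], [331.5, 378.6]]
0.038 [[309.8, 157.3], [333.5, 157.3], [309.7, 147.8], [333.6, 147.8], [312.7, 378.1], [331.2, 378.1], [312.6, 372.3], [331.2, 372.3]]
```

View pics/c3.png

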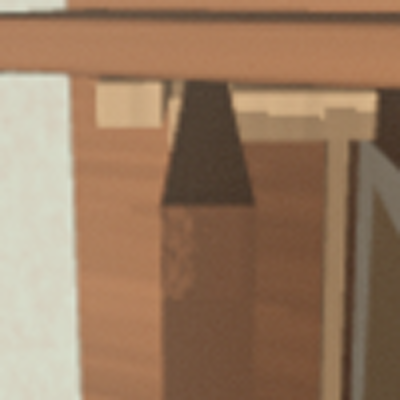

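>>> arm_command(series=[{"x": 0,"y": 0,"z": -4,"rx": 0,"ry": 0,"rz": 0},{"x": 0,"y": 0,"z": -10,"rx": 0,"ry": 0,"rz": 0},{"x": 0,"y": 0,"z": -18,"rx": 0,"ry": 0,"rz": 0},{"x": 0,"y": 0,"z": -26,"rx": 0,"ry": 0,"rz": 0},{"x": 0,"y": 0,"z": -34,"rx": 0,"ry": 0,"rz": 0},{"x": 0,"y": 0,"z": -42,"rx": 0,"ry": 0,"rz": 0},{"x": 0,"y": 0,"z": -50,"rx": 0,"ry": 0,"rz": 0},{"x": 0,"y": 0,"z": -58,"rx": 0,"ry": 0,"rz": 0}])

```text
time: 5.25
tool_pos: [0.5521, 0.291, 0.2785]
tool_rot: [-2.618, 0.001, -3.057]
contact_force: [0.4, -3.2, -3.3]
opening: 0.01
grip_force: 20.0
```

>>> arm_command(series=[{"x": 0,"y": 0,"z": -8,"rx": 0,"ry": 0,"rz": 0},{"x": 0,"y": 0,"z": -18,"rx": 0,"ry": 0,"rz": 0},{"x": 0,"y": 0,"z": -28,"rx": 0,"ry": 0,"rz": 0},{"x": 0,"y": 0,"z": -38,"rx": 0,"ry": 0,"rz": 0},{"x": 0,"y": 0,"z": -48,"rx": 0,"ry": 0,"rz": 0},{"x": 0,"y": 0,"z": -58,"rx": 0,"ry": 0,"rz": 0},{"x": 0,"y": 0,"z": -66,"rx": 0,"ry": 0,"rz": 0},{"x": 0,"y": 0,"z": -72,"rx": 0,"ry": 0,"rz": 0},{"x": 0,"y": -2,"z": -78,"rx": 0,"ry": 0,"rz": 0},{"x": 0,"y": -8,"z": -88,"rx": 0,"ry": 0,"rz": 0},{"x": 0,"y": -15,"z": -100,"rx": 0,"ry": 0,"rz": 0},{"x": 0,"y": -22,"z": -112,"rx": 0,"ry": 0,"rz": 0},{"x": 0,"y": -28,"z": -122,"rx": 0,"ry": 0,"rz": 0},{"x": 0,"y": -33,"z": -130,"rx": 0,"ry": 0,"rz": 0},{"x": 0,"y": -35,"z": -133,"rx": 0,"ry": 0,"rz": 0},{"x": 0,"y": -35,"z": -133,"rx": 0,"ry": 0,"rz": 0}])

```text
time: 6.85
tool_pos: [0.5491, 0.3266, 0.411]
tool_rot: [-2.618, 0.001, -3.057]
contact_force: [-0.1, 0.4, -3.3]
opening: 0.0102
grip_force: 20.0
```

Run:
```python
from h import *
s=observe();print(s['time'],s['contact_force'],s['opening'],s['grip_force'],s['tool_pos'],s['tool_rot'],s['qpos'])
w=read_camera('wrist');cv2.imwrite('pics/w4.png',w['pixels'])
marks(w,['easel','knob','stop_line','stand','brush_pot'])
d=read_camera('side');t=read_camera('top')
marks(d,['easel','knob','stop_line','stand']);marks(t,['easel','knob','stop_line','stand'])
cv2.imwrite('pics/s4.png',cv2.resize(d['pixels'][130:330,220:420],None,fx=3,fy=3))
yaw=5.2;o=np.array([.4733,-.2321,0]);Rz=R.from_euler('z',yaw,degrees=True)
E_=o+Rz.apply([.043,0,.067]);M=frame(yaw,E_)
for gz in(.235-.047,):
  delta(toolT(M,gz+.14,-.003,-.0014));delta(toolT(M,gz,-.003,-.0014))
```

```text
6.85 [-0.1499  0.4215 -3.2974] 0.010200714505916182 19.99918520450592 [0.5491 0.3266 0.411 ] [-2.6183  0.001  -3.0571] [ 0.59    0.6758  0.7419 -0.4906  1.9503 -1.1974]
easel [([0.5118, -0.231, 0.0698], 0.84)]
knob [([0.5184, -0.2857, 0.1078], 0.61), ([0.5206, -0.0119, -0.0006], 0.32)]
stop_line [([0.6131, -0.3052, 0.0149], 0.86), ([0.5533, 0.2829, 0.0233], 0.51), ([0.3863, -0.4359, 0.0019], 0.22)]
stand [([0.4756, -0.2325, -0.0021], 0.58)]
brush_pot [([0.5206, -0.0108, -0.0005], 0.97)]
easel [([0.5146, -0.2296, 0.0675], 0.56), ([0.5597, 0.2088, 0.2049], 0.48), ([0.5218, -0.2858, 0.1077], 0.4)]
knob [([0.5237, -0.2868, 0.1095], 0.52)]
stop_line []
stand [([0.4744, -0.2348, 0.0006], 0.69), ([0.5636, 0.192, 0.0261], 0.16)]
easel [([0.517, -0.2285, 0.0667], 0.57)]
knob []
stop_line [([0.6113, -0.3073, 0.0142], 0.67)]
stand [([0.5539, 0.2076, 0.2074], 0.7), ([0.4758, -0.2352, -0.0005], 0.68), ([0.5602, 0.1888, 0.0247], 0.52)]
shift [  82.3 -307.7  197.6] rot [ 0.   -0.15 -0.31]
shift [  81.9 -307.7  337.6] rot [ 0.   -0.15 -0.31]
```

View pics/w4.png

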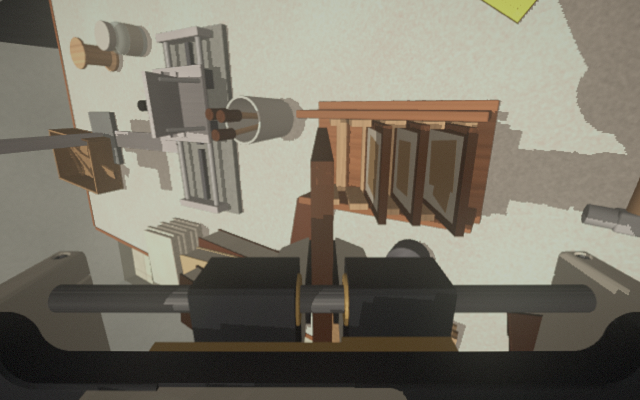

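Mount held and clear of the rack (edge columns 311–333). The easel is at about (175,105) and the pot at (262,118). Next, carry it over the pot to a hover.

>>> arm_command(series=[{"x": 1,"y": -3,"z": 2,"rx": 0,"ry": 0,"rz": 0},{"x": 3,"y": -11,"z": 7,"rx": 0,"ry": 0,"rz": 0},{"x": 6,"y": -23,"z": 15,"rx": 0,"ry": 0,"rz": 0},{"x": 10,"y": -39,"z": 25,"rx": 0,"ry": 0,"rz": 0},{"x": 15,"y": -57,"z": 36,"rx": 0,"ry": 0,"rz": 0},{"x": 20,"y": -75,"z": 48,"rx": 0,"ry": 0,"rz": 0},{"x": 25,"y": -95,"z": 61,"rx": 0,"ry": 0,"rz": 0},{"x": 30,"y": -115,"z": 73,"rx": 0,"ry": 0,"rz": 0},{"x": 36,"y": -135,"z": 86,"rx": 0,"ry": 0,"rz": 0},{"x": 41,"y": -155,"z": 99,"rx": 0,"ry": 0,"rz": 0},{"x": 46,"y": -175,"z": 112,"rx": 0,"ry": 0,"rz": 0},{"x": 52,"y": -195,"z": 125,"rx": 0,"ry": 0,"rz": 0},{"x": 57,"y": -215,"z": 137,"rx": 0,"ry": 0,"rz": -0.1},{"x": 62,"y": -235,"z": 150,"rx": 0,"ry": -0.1,"rz": -0.1},{"x": 67,"y": -253,"z": 162,"rx": 0,"ry": -0.1,"rz": -0.2},{"x": 72,"y": -271,"z": 173,"rx": 0,"ry": -0.1,"rz": -0.2},{"x": 76,"y": -287,"z": 183,"rx": 0,"ry": -0.15,"rz": -0.3},{"x": 79,"y": -299,"z": 191,"rx": 0,"ry": -0.15,"rz": -0.3},{"x": 81,"y": -307,"z": 196,"rx": 0,"ry": -0.15,"rz": -0.3},{"x": 82,"y": -310,"z": 198,"rx": 0,"ry": -0.15,"rz": -0.3}])

```text
time: 9.65
tool_pos: [0.4981, -0.0471, 0.3941]
tool_rot: [-2.618, 0.0, -3.052]
contact_force: [0.6, -0.2, -2.7]
opening: 0.0098
grip_force: 20.0
```

Run:
```python
from h import *
s=observe();print(s['time'],s['contact_force'],s['opening'],s['tool_pos'],s['tool_rot'],s['qpos'])
w=read_camera('wrist')
marks(w,['easel','knob','stop_line','stand'])
d=read_camera('side');marks(d,['tall_mount','easel','knob'])
cv2.imwrite('pics/w5.png',cv2.resize(w['pixels'][60:360,120:520],None,fx=2,fy=2,interpolation=2))
E_=np.array([.516,-.2305,.067]);M=frame(5.2,E_)
L=[[x,y,z] for x in(-.065,.065) for y,z in((-.013,.012),)]+[[x,.005,.115] for x in(-.055,.055)]
print(((proj(w,mpts(M,L))-[120,60])*2).round(0).tolist())
C=cur();print(((proj(w,[(C@[.0586,y,z,1])[:3] for z in(.035,.235) for y in(-.005,.005)])-[120,60])*2).round(0).tolist())
print('mount bottom in easel',np.linalg.inv(M)@C@[-.0014,0,.235,1])
```

```text
9.65 [ 0.586  -0.2431 -2.7093] 0.009758064008564729 [ 0.4981 -0.0471  0.3941] [-2.6181  0.0001 -3.052 ] [ 0.0046  0.2366  1.4827 -0.53    1.3998 -1.5694]
easel [([0.515, -0.2275, 0.0673], 0.67)]
knob [([0.5229, -0.2838, 0.1097], 0.94)]
stop_line [([0.6111, -0.3062, 0.0146], 0.77), ([0.4783, -0.2318, -0.0003], 0.54)]
stand [([0.475, -0.2326, -0.0014], 0.62)]
tall_mount [([0.2196, 0.2102, 0.0054], 0.9), ([0.5066, -0.1643, 0.1927], 0.72)]
easel [([0.5131, -0.2312, 0.0687], 0.6)]
knob [([0.5228, -0.2873, 0.1077], 0.61), ([0.5535, 0.2836, 0.027], 0.45), ([0.6144, -0.3058, 0.0149], 0.43)]
[[391.0, 114.0], [392.0, 287.0], [419.0, 140.0], [418.0, 323.0]]
[[383.0, 207.0], [432.0, 207.0], [395.0, 136.0], [415.0, 136.0]]
mount bottom in easel [ 0.0008 -0.003   0.1409  1.    ]
```

View pics/w5.png

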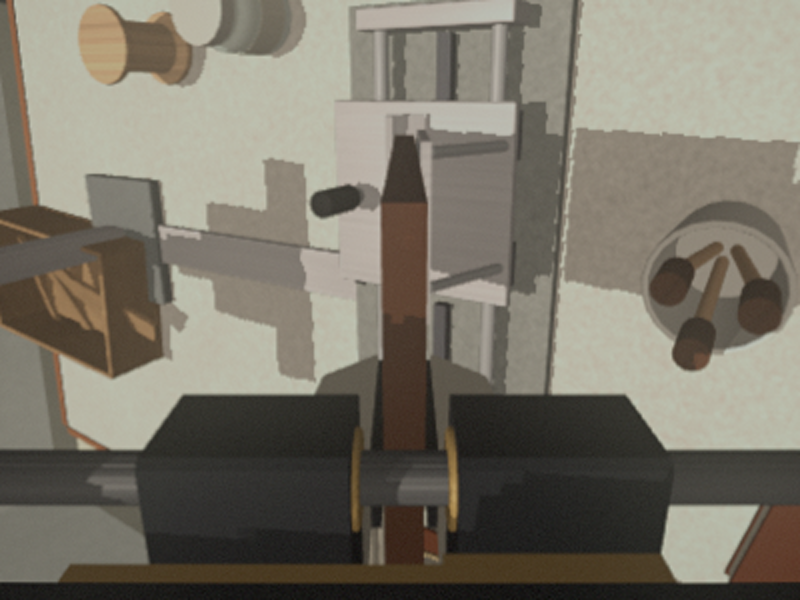

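The lip shows at about column 388, row 115, the backboard's front top edge at column 428, and the mount is over the channel. The views are used up, so I'll sharpen this with pixel profiles.

Run:
```python
from h import *
w=read_camera('wrist');g=cv2.cvtColor(w['pixels'],cv2.COLOR_BGR2GRAY)
for r in (112,114,116,118,120,122,124,126,130,136,150,170,190,204):print(r,'300:',g[r,300:348].tolist())
E_=np.array([.516,-.2305,.067]);M=frame(5.2,E_)
P=lambda L:proj(w,mpts(M,L)).round(1).tolist()
print('ledge end lip in, ledge/bb',P([[-.065,-.013,.0],[-.065,-.013,.012],[-.065,.005,0],[-.055,.005,0],[-.055,.005,.115],[.055,.005,.115]]))
```

```text
112 300: [180, 180, 180, 180, 181, 181, 180, 179, 180, 181, 180, 181, 181, 181, 180, 181, 181, 182, 182, 182, 181, 182, 182, 183, 181, 182, 182, 182, 182, 183, 182, 182, 183, 182, 182, 182, 182, 182, 183, 183, 182, 182, 182, 183, 183, 183, 184, 182]
114 300: [179, 179, 178, 180, 179, 179, 180, 180, 180, 181, 181, 181, 181, 181, 182, 180, 182, 181, 182, 182, 183, 182, 182, 183, 181, 182, 181, 182, 183, 183, 185, 182, 183, 182, 183, 184, 184, 182, 182, 183, 183, 183, 184, 183, 183, 184, 183, 183]
116 300: [180, 180, 179, 180, 180, 179, 180, 181, 179, 180, 181, 181, 176, 170, 171, 170, 171, 172, 172, 171, 172, 170, 172, 171, 172, 171, 171, 173, 174, 174, 174, 177, 181, 173, 170, 180, 184, 182, 183, 182, 184, 182, 184, 183, 184, 182, 184, 184]
118 300: [181, 182, 181, 182, 182, 182, 182, 181, 182, 183, 183, 181, 169, 163, 161, 140, 123, 121, 124, 125, 124, 123, 121, 127, 154, 162, 162, 161, 162, 163, 159, 154, 135, 122, 127, 177, 186, 186, 185, 185, 185, 186, 186, 185, 185, 185, 187, 185]
120 300: [181, 182, 181, 182, 182, 182, 181, 183, 182, 182, 182, 181, 169, 164, 164, 149, 126, 122, 
[... 1698 characters left out ...]
7, 87, 87, 89, 82, 81, 78, 84, 84, 87, 87, 89, 107, 137, 129, 122, 120, 120, 120, 119, 121, 120, 119, 119, 118, 118, 117]
190 300: [175, 176, 176, 176, 177, 177, 178, 178, 178, 178, 132, 87, 77, 76, 75, 76, 76, 75, 78, 77, 74, 77, 76, 77, 77, 76, 77, 75, 76, 75, 75, 74, 76, 101, 125, 121, 117, 118, 116, 116, 117, 117, 116, 119, 117, 117, 116, 118]
204 300: [138, 138, 137, 139, 140, 138, 138, 141, 150, 157, 134, 92, 76, 78, 73, 76, 78, 74, 75, 76, 75, 78, 76, 76, 73, 75, 74, 75, 74, 75, 73, 74, 79, 112, 110, 100, 96, 105, 106, 129, 147, 151, 168, 175, 174, 175, 178, 177]
ledge end lip in, ledge/bb [[314.8, 116.2], [314.6, 116.5], [327.1, 116.2], [327.1, 123.2], [328.8, 129.3], [328.2, 221.0]]
```

>>> arm_command(series=[{"x": 0.2,"y": 0,"z": 4,"rx": 0,"ry": 0,"rz": 0},{"x": 0.5,"y": -0.2,"z": 12,"rx": 0,"ry": 0,"rz": 0},{"x": 0.8,"y": -0.5,"z": 22,"rx": 0,"ry": 0,"rz": 0},{"x": 0.8,"y": -0.5,"z": 34,"rx": 0,"ry": 0,"rz": 0},{"x": 0.8,"y": -0.5,"z": 46,"rx": 0,"ry": 0,"rz": 0},{"x": 0.8,"y": -0.5,"z": 58,"rx": 0,"ry": 0,"rz": 0},{"x": 0.8,"y": -0.5,"z": 70,"rx": 0,"ry": 0,"rz": 0},{"x": 0.8,"y": -0.5,"z": 82,"rx": 0,"ry": 0,"rz": 0},{"x": 0.8,"y": -0.5,"z": 92,"rx": 0,"ry": 0,"rz": 0},{"x": 0.8,"y": -0.5,"z": 100,"rx": 0,"ry": 0,"rz": 0},{"x": 0.8,"y": -0.5,"z": 106,"rx": 0,"ry": 0,"rz": 0},{"x": 0.8,"y": -0.5,"z": 109,"rx": 0,"ry": 0,"rz": 0},{"x": 0.8,"y": -0.5,"z": 110,"rx": 0,"ry": 0,"rz": 0},{"x": 0.8,"y": -0.5,"z": 110,"rx": 0,"ry": 0,"rz": 0}])

```text
time: 11.55
tool_pos: [0.5027, -0.1017, 0.2992]
tool_rot: [-2.618, 0.0, -3.051]
contact_force: [0.7, -0.2, -2.1]
opening: 0.01
grip_force: 20.0
```

Run:
```python
from h import *
s=observe();print(s['time'],s['contact_force'],s['opening'],s['tool_pos'])
w=read_camera('wrist');g=cv2.cvtColor(w['pixels'],cv2.COLOR_BGR2GRAY)
E_=np.array([.516,-.2305,.067]);M=frame(5.2,E_)
P=lambda L:proj(w,mpts(M,L)).round(1).tolist()
print('ledge',P([[-.065,-.013,.0],[-.065,-.013,.012],[-.065,.005,0],[-.055,.005,0],[-.055,.005,.115],[.055,.005,.115]]))
C=cur();print('mt',proj(w,[(C@[.0586,y,z,1])[:3] for z in(.035,.235) for y in(-.005,.005)]).round(1).tolist())
print('bottom in easel',np.linalg.inv(M)@C@[-.0014,0,.235,1])
for r in (100,103,106,109,112,114,116,118,120,122,125,128,132,140,150):print(r,'296:',g[r,296:350].tolist())
```

```text
11.55 [ 0.7404 -0.1935 -2.1462] 0.009998526249291977 [ 0.5027 -0.1017  0.2992]
ledge [[313.6, 120.7], [313.3, 121.2], [329.6, 120.6], [329.5, 129.7], [333.1, 141.6], [331.9, 266.9]]
mt [[309.4, 162.1], [333.6, 162.1], [316.7, 127.2], [326.4, 127.2]]
bottom in easel [ 0.    -0.004  0.031  1.   ]
100 296: [138, 138, 142, 144, 143, 140, 142, 149, 159, 169, 170, 160, 146, 133, 116, 99, 106, 134, 132, 109, 99, 98, 96, 96, 97, 98, 132, 142, 143, 143, 142, 142, 142, 141, 143, 142, 140, 138, 140, 140, 141, 141, 143, 142, 140, 140, 128, 109, 101, 104, 106, 103, 102, 103]
103 296: [143, 143, 143, 143, 143, 144, 145, 152, 161, 170, 171, 160, 148, 134, 116, 99, 108, 131, 124, 115, 100, 96, 95, 97, 96, 100, 128, 143, 144, 144, 141, 140, 141, 140, 139, 139, 142, 145, 147, 147, 145, 146, 143, 144, 142, 143, 127, 105, 102, 103, 104, 103, 103, 103]
106 296: [145, 143, 142, 143, 141, 141, 141, 151, 160, 168, 172, 161, 148, 135, 118, 99, 110, 136, 142, 114, 101, 97, 96, 96, 99, 98, 100, 136, 142, 141, 142, 145, 144, 139, 138, 140, 141, 144, 145, 144, 141, 140, 141, 142, 142, 140, 118, 104, 102, 104, 10
[... 2591 characters left out ...]
 186, 182, 170, 165, 166, 166, 139, 123, 87, 66, 59, 59, 62, 60, 58, 60, 59, 57, 58, 78, 153, 166, 137, 99, 88, 87, 87, 89, 103, 117, 123, 120, 121, 120, 120, 119, 121, 120, 120, 120, 121, 121]
140 296: [182, 183, 183, 182, 183, 182, 183, 183, 182, 183, 182, 182, 183, 178, 169, 166, 167, 167, 119, 71, 58, 60, 60, 57, 61, 59, 57, 58, 57, 59, 58, 56, 61, 90, 79, 68, 80, 86, 88, 89, 88, 86, 84, 88, 102, 120, 122, 123, 122, 121, 122, 122, 123, 123]
150 296: [184, 184, 184, 183, 184, 182, 183, 184, 184, 183, 185, 185, 183, 184, 171, 165, 120, 71, 61, 59, 58, 60, 58, 59, 57, 58, 58, 58, 58, 55, 57, 57, 54, 56, 54, 59, 64, 81, 118, 127, 126, 128, 126, 126, 126, 116, 103, 92, 89, 89, 90, 88, 89, 89]
```

>>> arm_command(series=[{"x": 0,"y": 0.2,"z": 3,"rx": 0,"ry": 0,"rz": 0},{"x": 0,"y": 0.5,"z": 8,"rx": 0,"ry": 0,"rz": 0},{"x": 0,"y": 0.5,"z": 13,"rx": 0,"ry": 0,"rz": 0},{"x": 0,"y": 0.5,"z": 18,"rx": 0,"ry": 0,"rz": 0},{"x": 0,"y": 0.5,"z": 22,"rx": 0,"ry": 0,"rz": 0},{"x": 0,"y": 0.5,"z": 25,"rx": 0,"ry": 0,"rz": 0},{"x": 0,"y": 0.5,"z": 26,"rx": 0,"ry": 0,"rz": 0},{"x": 0,"y": 0.5,"z": 26,"rx": 0,"ry": 0,"rz": 0}])

```text
time: 12.4
tool_pos: [0.5037, -0.1143, 0.2762]
tool_rot: [-2.618, -0.0, -3.051]
contact_force: [-0.1, 0.5, -3.0]
opening: 0.0099
grip_force: 20.0
```

>>> arm_command(series=[{"x": 0,"y": 0,"z": 0.5,"rx": 0,"ry": 0,"rz": 0},{"x": 0,"y": 0,"z": 1,"rx": 0,"ry": 0,"rz": 0},{"x": 0,"y": 0,"z": 1.5,"rx": 0,"ry": 0,"rz": 0},{"x": 0,"y": 0,"z": 2,"rx": 0,"ry": 0,"rz": 0},{"x": 0,"y": 0,"z": 2,"rx": 0,"ry": 0,"rz": 0}])

```text
time: 12.9
tool_pos: [0.5038, -0.1152, 0.2745]
tool_rot: [-2.618, 0.0, -3.051]
contact_force: [0.5, -0.4, -2.8]
opening: 0.0101
grip_force: 20.0
```

>>> arm_command(series=[{"x": 0,"y": 0,"z": 0.5,"rx": 0,"ry": 0,"rz": 0},{"x": 0,"y": 0,"z": 1,"rx": 0,"ry": 0,"rz": 0},{"x": 0,"y": 0,"z": 1.5,"rx": 0,"ry": 0,"rz": 0},{"x": 0,"y": 0,"z": 1.5,"rx": 0,"ry": 0,"rz": 0}])

```text
time: 13.3
tool_pos: [0.5039, -0.116, 0.2732]
tool_rot: [-2.618, -0.0, -3.051]
contact_force: [-0.1, 0.1, -2.9]
opening: 0.0094
grip_force: 20.0
```

>>> arm_command(series=[{"x": 0,"y": 0,"z": 0.5,"rx": 0,"ry": 0,"rz": 0},{"x": 0,"y": 0,"z": 1,"rx": 0,"ry": 0,"rz": 0},{"x": 0,"y": 0,"z": 1,"rx": 0,"ry": 0,"rz": 0}])

```text
time: 13.6
tool_pos: [0.5039, -0.1165, 0.2723]
tool_rot: [-2.618, -0.0, -3.051]
contact_force: [0.4, -0.3, -3.7]
opening: 0.0099
grip_force: 20.0
```

>>> arm_command(series=[{"x": 0,"y": 0,"z": 0.5,"rx": 0,"ry": 0,"rz": 0},{"x": 0,"y": 0,"z": 1,"rx": 0,"ry": 0,"rz": 0},{"x": 0,"y": 0,"z": 1,"rx": 0,"ry": 0,"rz": 0}])

```text
time: 13.9
tool_pos: [0.5041, -0.1168, 0.272]
tool_rot: [-2.618, 0.001, -3.051]
contact_force: [-1.9, 3.1, 2.8]
opening: 0.0102
grip_force: 20.0
```

>>> arm_command(series=[{"x": 0,"y": 0,"z": 0.5,"rx": 0,"ry": 0,"rz": 0},{"x": 0,"y": 0,"z": 1,"rx": 0,"ry": 0,"rz": 0},{"x": 0,"y": 0,"z": 1,"rx": 0,"ry": 0,"rz": 0}])

```text
time: 14.2
tool_pos: [0.5042, -0.1169, 0.272]
tool_rot: [-2.618, 0.002, -3.051]
contact_force: [-3.8, 7.7, 10.3]
opening: 0.0096
grip_force: 20.0
```

Run:
```python
from h import *
s=observe();print(s['time'],s['contact_force'],s['torque'],s['tool_pos'])
w=read_camera('wrist');g=cv2.cvtColor(w['pixels'],cv2.COLOR_BGR2GRAY)
E_=np.array([.516,-.2305,.067]);M=frame(5.2,E_)
print('ledge',proj(w,mpts(M,[[-.065,-.013,.0],[-.065,-.013,.012],[-.065,.005,0],[-.055,.005,0]])).round(1).tolist())
C=cur();print('mt',proj(w,[(C@[.0586,y,z,1])[:3] for z in(.035,.235) for y in(-.005,.005)]).round(1).tolist())
print(np.linalg.inv(M)@C@[-.0014,0,.235,1])
for r in (121,123,125,126,127,128,129,130,133,138):print(r,'304:',g[r,304:345].tolist())
```

```text
14.2 [-3.7566  7.7276 10.3311] [ 0.9181  0.6858 -0.2848] [ 0.5042 -0.1169  0.272 ]
ledge [[312.6, 121.8], [312.2, 122.5], [330.0, 121.7], [330.0, 131.7]]
mt [[309.5, 161.9], [333.6, 161.9], [316.8, 127.1], [326.4, 127.1]]
[ 0.0004 -0.0038 -0.0003  1.    ]
121 304: [182, 181, 181, 182, 181, 181, 182, 181, 182, 182, 182, 182, 183, 183, 184, 182, 184, 184, 183, 173, 170, 171, 180, 184, 185, 183, 183, 183, 184, 183, 183, 184, 184, 184, 174, 171, 181, 186, 185, 184, 185]
123 304: [182, 184, 184, 183, 157, 127, 119, 120, 119, 120, 133, 123, 118, 118, 119, 118, 119, 118, 117, 113, 121, 135, 143, 144, 143, 142, 143, 143, 142, 142, 140, 143, 155, 167, 136, 119, 131, 177, 185, 185, 185]
125 304: [182, 182, 183, 182, 170, 166, 165, 166, 163, 137, 124, 122, 124, 126, 126, 126, 125, 126, 124, 124, 126, 156, 164, 165, 164, 164, 163, 165, 164, 163, 163, 163, 157, 132, 122, 121, 130, 180, 190, 188, 189]
126 304: [183, 181, 182, 182, 172, 167, 166, 165, 164, 136, 120, 122, 125, 123, 115, 115, 113, 115, 112, 113, 115, 143, 151, 156, 164, 162, 164, 164, 164, 161, 163, 162, 153, 130, 122, 120, 126, 165,
[... 521 characters left out ...]
60, 56, 57, 55, 57, 80, 116, 122, 123, 124, 122, 123, 121, 123, 122, 123, 122, 121, 121, 121, 122, 122, 123]
130 304: [183, 183, 184, 182, 174, 165, 165, 166, 164, 136, 121, 122, 112, 76, 60, 59, 59, 59, 58, 60, 58, 59, 58, 71, 115, 122, 125, 123, 123, 123, 122, 121, 122, 123, 123, 125, 124, 122, 124, 123, 123]
133 304: [183, 184, 183, 183, 174, 166, 164, 165, 164, 135, 123, 121, 86, 62, 59, 60, 59, 62, 58, 58, 58, 59, 55, 58, 84, 118, 115, 100, 95, 94, 93, 92, 99, 117, 121, 122, 121, 121, 120, 120, 121]
138 304: [183, 183, 183, 182, 173, 165, 165, 165, 164, 138, 119, 81, 58, 60, 61, 59, 58, 59, 57, 58, 60, 58, 57, 55, 58, 81, 91, 83, 85, 86, 88, 83, 85, 85, 88, 110, 119, 119, 120, 121, 119]
```

>>> arm_command(series=[{"x": 0,"y": 0,"z": -0.5,"rx": 0,"ry": 0,"rz": 0},{"x": 0,"y": 0.5,"z": -1,"rx": 0,"ry": 0,"rz": 0},{"x": 0,"y": 1.2,"z": -1,"rx": 0,"ry": 0,"rz": 0},{"x": 0,"y": 1.9,"z": -1,"rx": 0,"ry": 0,"rz": 0},{"x": 0,"y": 2.6,"z": -1,"rx": 0,"ry": 0,"rz": 0},{"x": 0,"y": 2.8,"z": -1,"rx": 0,"ry": 0,"rz": 0},{"x": 0,"y": 2.8,"z": -1,"rx": 0,"ry": 0,"rz": 0}])

```text
time: 14.95
tool_pos: [0.5041, -0.1151, 0.2711]
tool_rot: [-2.616, 0.001, -3.051]
contact_force: [-1.8, 1.5, 6.5]
opening: 0.0098
grip_force: 20.0
```

>>> arm_command(series=[{"x": 0,"y": 0.5,"z": 0,"rx": 0,"ry": 0,"rz": 0},{"x": 0,"y": 0.8,"z": 0,"rx": 0,"ry": 0,"rz": 0},{"x": 0,"y": 0.8,"z": 0,"rx": 0,"ry": 0,"rz": 0}])

```text
time: 15.25
tool_pos: [0.504, -0.1146, 0.2707]
tool_rot: [-2.615, 0.001, -3.051]
contact_force: [-1.8, 2.4, 6.1]
opening: 0.0099
grip_force: 20.1
```

>>> arm_command(series=[{"x": 0,"y": 0,"z": -0.5,"rx": 0,"ry": 0,"rz": 0},{"x": 0,"y": 0.5,"z": -0.7,"rx": 0,"ry": 0,"rz": 0},{"x": 0,"y": 1,"z": -0.7,"rx": 0,"ry": 0,"rz": 0},{"x": 0,"y": 1,"z": -0.7,"rx": 0,"ry": 0,"rz": 0}])

```text
time: 15.65
tool_pos: [0.5038, -0.1131, 0.2699]
tool_rot: [-2.617, 0.0, -3.051]
contact_force: [1.2, -3.0, 1.0]
opening: 0.01
grip_force: 20.0
```

Run:
```python
from h import *
s=observe();print(s['time'],s['contact_force'],s['torque'],s['tool_pos'],s['tool_rot'])
w=read_camera('wrist');g=cv2.cvtColor(w['pixels'],cv2.COLOR_BGR2GRAY)
E_=np.array([.516,-.2305,.067]);M=frame(5.2,E_);C=cur()
print(np.linalg.inv(M)@C@[-.0014,0,.235,1])
print('ledge',proj(w,mpts(M,[[-.065,-.013,.0],[-.065,.005,0],[-.055,.005,0],[-.055,.005,.115],[.055,.005,.115]])).round(1).tolist())
for r in (125,128,130,133,138,144,150,170,190):print(r,'304:',g[r,304:345].tolist())
```

```text
15.65 [ 1.2448 -2.9652  0.9823] [-0.271  -0.0797  0.0575] [ 0.5038 -0.1131  0.2699] [-2.617  0.    -3.051]
[-0.0001  0.0005 -0.0002  1.    ]
ledge [[308.5, 122.3], [325.9, 122.3], [325.9, 132.2], [328.0, 147.0], [327.3, 286.9]]
125 304: [169, 164, 164, 164, 163, 124, 117, 122, 124, 125, 125, 125, 125, 125, 125, 123, 126, 157, 168, 166, 165, 162, 164, 165, 165, 164, 161, 160, 150, 129, 123, 122, 129, 178, 188, 189, 189, 188, 188, 188, 189]
128 304: [170, 166, 165, 165, 165, 125, 117, 121, 125, 125, 124, 126, 111, 76, 63, 64, 61, 64, 66, 62, 64, 66, 82, 141, 132, 121, 120, 121, 120, 122, 120, 121, 121, 119, 117, 119, 123, 125, 126, 123, 123]
130 304: [171, 164, 166, 166, 165, 125, 117, 120, 124, 125, 126, 124, 92, 64, 59, 58, 58, 58, 57, 61, 58, 58, 58, 96, 119, 123, 121, 122, 124, 125, 124, 124, 124, 122, 123, 124, 123, 123, 123, 122, 121]
133 304: [170, 165, 166, 166, 165, 124, 116, 121, 123, 126, 125, 109, 72, 60, 57, 59, 59, 60, 58, 57, 58, 57, 56, 68, 100, 109, 107, 105, 110, 119, 121, 122, 123, 122, 121, 120, 121, 122, 121, 122, 122]
138 304: [172, 166, 166, 164, 164, 124, 116, 1
[... 214 characters left out ...]
9, 59, 58, 57, 59, 57, 59, 56, 56, 61, 56, 56, 56, 55, 58, 73, 86, 88, 87, 86, 87, 102, 119, 121, 120, 122, 121, 120, 121, 122]
150 304: [174, 165, 165, 165, 163, 132, 121, 119, 89, 61, 59, 61, 59, 61, 57, 59, 58, 59, 59, 57, 58, 55, 55, 55, 58, 55, 58, 86, 118, 125, 124, 124, 124, 121, 104, 98, 93, 92, 93, 93, 92]
170 304: [179, 168, 163, 165, 165, 136, 100, 87, 87, 90, 92, 91, 87, 89, 86, 88, 89, 90, 84, 83, 85, 83, 81, 80, 79, 79, 81, 89, 89, 97, 120, 126, 126, 125, 121, 122, 124, 122, 120, 122, 120]
190 304: [179, 169, 164, 166, 166, 152, 103, 78, 77, 78, 77, 78, 75, 75, 76, 78, 78, 77, 76, 76, 76, 77, 77, 75, 77, 75, 76, 73, 76, 98, 121, 127, 124, 123, 120, 121, 121, 120, 120, 124, 122]
```

>>> arm_command(series=[{"x": 0,"y": 0,"z": 0,"rx": 0,"ry": 0,"rz": 0},{"x": 0,"y": 0,"z": 0,"rx": 0,"ry": 0,"rz": 0}], squeeze=4)

```text
time: 15.9
tool_pos: [0.5037, -0.1128, 0.2698]
tool_rot: [-2.618, 0.0, -3.051]
contact_force: [0.8, -3.5, 0.3]
opening: 0.0103
grip_force: 4.0
```

>>> arm_command(series=[{"x": 0,"y": 0,"z": 0,"rx": 0,"ry": 0,"rz": 0},{"x": 0,"y": 0,"z": 0,"rx": 0,"ry": 0,"rz": 0},{"x": 0,"y": 0,"z": 0,"rx": 0,"ry": 0,"rz": 0},{"x": 0,"y": 0,"z": 0,"rx": 0,"ry": 0,"rz": 0},{"x": 0,"y": 0,"z": -3,"rx": 0,"ry": 0,"rz": 0},{"x": 0,"y": 0,"z": -10,"rx": 0,"ry": 0,"rz": 0},{"x": 0,"y": 0,"z": -20,"rx": 0,"ry": 0,"rz": 0},{"x": 0,"y": 0,"z": -35,"rx": 0,"ry": 0,"rz": 0},{"x": 0,"y": 0,"z": -55,"rx": 0,"ry": 0,"rz": 0},{"x": 0,"y": 0,"z": -75,"rx": 0,"ry": 0,"rz": 0},{"x": 0,"y": 0,"z": -90,"rx": 0,"ry": 0,"rz": 0},{"x": 0,"y": 0,"z": -100,"rx": 0,"ry": 0,"rz": 0},{"x": 0,"y": 0,"z": -100,"rx": 0,"ry": 0,"rz": 0}], hand=40)

```text
time: 17.2
tool_pos: [0.4994, -0.0622, 0.358]
tool_rot: [-2.618, 0.003, -3.05]
contact_force: [-0.0, 0.2, 0.7]
opening: 0.0398
grip_force: 0.0
```

Run:
```python
from h import *
s=observe();print(s['time'],s['contact_force'],s['tool_pos'],s['tool_rot'],s['qpos'])
w=read_camera('wrist');marks(w,['tall_mount','easel','knob','stop_line','stand'])
d=read_camera('side');marks(d,['tall_mount','easel','knob','stop_line'])
t=read_camera('top');marks(t,['tall_mount','knob','stop_line','stand'])
g=cv2.cvtColor(w['pixels'],cv2.COLOR_BGR2GRAY)
M=frame(5.2,[.516,-.2305,.067])
print('mount',proj(w,mpts(M,[[x,y,z] for z in(0,.2) for x in(-.06,.06) for y in(-.005,.005)])).round(1).tolist())
for r in range(120,186,6):print(r,'296:',g[r,296:346:1].tolist())
T=np.eye(4);k=np.array([.522,-.2866,.108])
# knob grasp: tool down, closing along stand x; two half-turn choices
for h in(0,180):
  Rz=R.from_euler('z',5.2+90+h,degrees=True)*R.from_euler('x',180,degrees=True)
  T[:3,:3]=Rz.as_matrix();
  for z in(.3,.0905+.047):
    T[:3,3]=[k[0],k[1],z];delta(T)
```

```text
17.2 [-0.0057  0.2282  0.6822] [ 0.4994 -0.0622  0.358 ] [-2.6176  0.003  -3.05  ] [-0.0263  0.2555  1.5568 -0.5412  1.3008 -1.5477]
tall_mount []
easel [([0.5156, -0.2268, 0.069], 0.56), ([0.479, -0.2345, -0.0024], 0.29)]
knob [([0.5232, -0.2831, 0.1111], 0.77)]
stop_line [([0.6095, -0.3061, 0.0144], 0.95)]
stand [([0.4781, -0.2322, -0.0006], 0.81), ([0.5206, -0.0109, 0.0008], 0.27), ([0.3868, -0.4362, 0.0032], 0.21)]
tall_mount [([0.4222, -0.5693, 0.0029], 0.66), ([0.219, 0.2098, 0.0057], 0.62), ([0.5138, -0.2361, 0.0671], 0.6)]
easel [([0.5134, -0.2334, 0.0662], 0.8), ([0.6255, -0.4654, 0.3229], 0.26)]
knob [([0.5191, -0.2848, 0.111], 0.93), ([0.5578, 0.2341, 0.0253], 0.19)]
stop_line [([0.6105, -0.3077, 0.0117], 0.92)]
tall_mount [([0.5065, -0.2336, 0.0653], 0.95), ([0.2138, 0.2047, -0.0004], 0.6)]
knob [([0.5234, -0.2881, 0.1098], 0.87)]
stop_line [([0.6099, -0.3087, 0.0146], 0.85)]
stand [([0.4785, -0.2367, 0.0017], 0.9), ([0.522, -0.2842, 0.1091], 0.34)]
mount [[317.3, 120.8], [324.7, 120.8], [317.8, 205.1], [324.6, 205.1], [313.4, 136.1], [327.1, 136.1], [314.9, 279.9], [326.
[... 2245 characters left out ...]
77, 178, 178, 179, 179, 180, 180, 181, 181, 182, 181, 182, 180, 172, 169, 169, 147, 128, 125, 116, 90, 80, 77, 79, 82, 79, 80, 80, 79, 80, 79, 76, 83, 120, 128, 126, 125, 123, 124, 122, 122, 122, 122, 122, 122, 124, 122, 122, 120, 120]
180 296: [180, 180, 180, 180, 180, 181, 181, 181, 183, 183, 182, 184, 183, 173, 170, 169, 147, 130, 125, 118, 90, 77, 77, 79, 80, 80, 80, 79, 76, 77, 78, 79, 84, 120, 129, 128, 124, 123, 121, 122, 121, 123, 123, 122, 121, 122, 123, 122, 121, 121]
shift [  -2.6 -166.6  161.3] rot [-23.51  23.51  87.73]
shift [ -2.6 -85.3 302. ] rot [-23.51  23.51  87.73]
shift [  -2.6 -166.6  161.3] rot [-23.51 -23.52 -87.77]
shift [ -2.6 -85.3 302. ] rot [-23.51 -23.52 -87.77]
```

Run:
```python
from h import *
w=read_camera('wrist');Rm=cv2.Rodrigues(np.array(w['rvec'],float))[0]
print('cam in tool',np.linalg.inv(cur())@np.r_[-Rm.T@w['tvec'],1])
T=np.eye(4);T[:3,:3]=(R.from_euler('z',95.2,degrees=True)*R.from_euler('x',180,degrees=True)).as_matrix();T[:3,3]=[.5218,-.2857,.36];delta(T)
D=np.linalg.inv(cur())@T;rv=R.from_matrix(D[:3,:3]).as_rotvec(degrees=True)
for i in range(1,16):f=i/15;print((D[:3,3]*1000*f).round(0).tolist(),(rv*f).round(1).tolist())
```

```text
cam in tool [ 0.0815  0.0001 -0.0911  1.    ]
shift [  -2.5 -195.8  108.9] rot [-23.51  23.51  87.74]
[-0.0, -13.0, 7.0] [-1.6, 1.6, 5.8]
[-0.0, -26.0, 15.0] [-3.1, 3.1, 11.7]
[-0.0, -39.0, 22.0] [-4.7, 4.7, 17.5]
[-1.0, -52.0, 29.0] [-6.3, 6.3, 23.4]
[-1.0, -65.0, 36.0] [-7.8, 7.8, 29.2]
[-1.0, -78.0, 44.0] [-9.4, 9.4, 35.1]
[-1.0, -91.0, 51.0] [-11.0, 11.0, 40.9]
[-1.0, -104.0, 58.0] [-12.5, 12.5, 46.8]
[-1.0, -117.0, 65.0] [-14.1, 14.1, 52.6]
[-2.0, -131.0, 73.0] [-15.7, 15.7, 58.5]
[-2.0, -144.0, 80.0] [-17.2, 17.2, 64.3]
[-2.0, -157.0, 87.0] [-18.8, 18.8, 70.2]
[-2.0, -170.0, 94.0] [-20.4, 20.4, 76.0]
[-2.0, -183.0, 102.0] [-21.9, 21.9, 81.9]
[-2.0, -196.0, 109.0] [-23.5, 23.5, 87.7]
```

Run:
```python
from h import *
T=np.eye(4);T[:3,:3]=(R.from_euler('z',95.2,degrees=True)*R.from_euler('x',180,degrees=True)*R.from_euler('y',8,degrees=True)).as_matrix()
k=np.array([.5218,-.2857,.094]);zt=T[:3,2];print(zt)
T[:3,3]=k-zt*.047-zt*.22;print(T[:3,3]);delta(T)
D=np.linalg.inv(cur())@T;rv=R.from_matrix(D[:3,:3]).as_rotvec(degrees=True)
for i in range(1,16):f=i/15;print((D[:3,3]*1000*f).round(0).tolist(),(rv*f).round(1).tolist())
```

```text
[-0.0126  0.1386 -0.9903]
[ 0.5252 -0.3227  0.3584]
shift [  -2.5 -227.2  128.9] rot [-29.74  29.75  86.37]
[-0.0, -15.0, 9.0] [-2.0, 2.0, 5.8]
[-0.0, -30.0, 17.0] [-4.0, 4.0, 11.5]
[-0.0, -45.0, 26.0] [-5.9, 5.9, 17.3]
[-1.0, -61.0, 34.0] [-7.9, 7.9, 23.0]
[-1.0, -76.0, 43.0] [-9.9, 9.9, 28.8]
[-1.0, -91.0, 52.0] [-11.9, 11.9, 34.5]
[-1.0, -106.0, 60.0] [-13.9, 13.9, 40.3]
[-1.0, -121.0, 69.0] [-15.9, 15.9, 46.1]
[-1.0, -136.0, 77.0] [-17.8, 17.8, 51.8]
[-2.0, -151.0, 86.0] [-19.8, 19.8, 57.6]
[-2.0, -167.0, 95.0] [-21.8, 21.8, 63.3]
[-2.0, -182.0, 103.0] [-23.8, 23.8, 69.1]
[-2.0, -197.0, 112.0] [-25.8, 25.8, 74.9]
[-2.0, -212.0, 120.0] [-27.8, 27.8, 80.6]
[-2.0, -227.0, 129.0] [-29.7, 29.7, 86.4]
```

>>> arm_command(series=[{"x": 0,"y": -15,"z": 9,"rx": -2,"ry": 2,"rz": 5.8},{"x": 0,"y": -30,"z": 17,"rx": -4,"ry": 4,"rz": 11.5},{"x": 0,"y": -45,"z": 26,"rx": -5.9,"ry": 5.9,"rz": 17.3},{"x": -1,"y": -61,"z": 34,"rx": -7.9,"ry": 7.9,"rz": 23},{"x": -1,"y": -76,"z": 43,"rx": -9.9,"ry": 9.9,"rz": 28.8},{"x": -1,"y": -91,"z": 52,"rx": -11.9,"ry": 11.9,"rz": 34.5},{"x": -1,"y": -106,"z": 60,"rx": -13.9,"ry": 13.9,"rz": 40.3},{"x": -1,"y": -121,"z": 69,"rx": -15.9,"ry": 15.9,"rz": 46.1},{"x": -1,"y": -136,"z": 77,"rx": -17.8,"ry": 17.8,"rz": 51.8},{"x": -2,"y": -151,"z": 86,"rx": -19.8,"ry": 19.8,"rz": 57.6},{"x": -2,"y": -167,"z": 95,"rx": -21.8,"ry": 21.8,"rz": 63.3},{"x": -2,"y": -182,"z": 103,"rx": -23.8,"ry": 23.8,"rz": 69.1},{"x": -2,"y": -197,"z": 112,"rx": -25.8,"ry": 25.8,"rz": 74.9},{"x": -2,"y": -212,"z": 120,"rx": -27.8,"ry": 27.8,"rz": 80.6},{"x": -2,"y": -227,"z": 129,"rx": -29.7,"ry": 29.7,"rz": 86.4},{"x": -2,"y": -227,"z": 129,"rx": -29.7,"ry": 29.7,"rz": 86.4},{"x": -2,"y": -227,"z": 129,"rx": -29.7,"ry": 29.7,"rz": 86.4}], hand=50)

```text
time: 19.75
tool_pos: [0.5244, -0.3228, 0.3578]
tool_rot: [-3.141, -0.139, 1.662]
contact_force: [-0.5, 0.4, -0.2]
opening: 0.05
grip_force: 0.0
```

Run:
```python
from h import *
s=observe();print(s['time'],s['contact_force'],s['tool_pos'],s['tool_rot'],s['qpos'],s['opening'])
w=read_camera('wrist');marks(w,['knob','easel','tall_mount','stop_line'])
for d in trace(w,'knob')[:2]:
  m=d['pixels'];print(d['confidence'],m.sum(),np.argwhere(m).mean(0))
print(proj(w,[[.5218,-.2857,.108]]))
d=read_camera('side');marks(d,['knob','tall_mount','easel'])
T=np.eye(4);T[:3,:3]=(R.from_euler('z',95.2,degrees=True)*R.from_euler('x',180,degrees=True)*R.from_euler('y',8,degrees=True)).as_matrix()
k=np.array([.5218,-.2857,.094]);T[:3,3]=k-T[:3,2]*.047;delta(T)
```

```text
19.75 [-0.4738  0.4069 -0.2324] [ 0.5244 -0.3228  0.3578] [-3.1408 -0.1388  1.6623] [-0.7156  0.526   1.0611  0.0956  1.6552 -0.8039] 0.04995685888327517
knob [([0.5227, -0.284, 0.1093], 0.93)]
easel [([0.5135, -0.2291, 0.0682], 0.6)]
tall_mount [([0.5159, -0.2297, 0.0684], 0.89)]
stop_line [([0.6112, -0.3063, 0.0147], 0.87)]
0.67 6941 [158.5469 322.5727]
[[321.8103 176.2635]]
knob [([0.5228, -0.2883, 0.1085], 0.91)]
tall_mount [([0.2211, 0.2108, 0.0056], 0.8), ([0.5132, -0.2318, 0.0689], 0.76)]
easel [([0.5148, -0.2312, 0.0692], 0.91)]
shift [ -0.1   0.3 219.9] rot [0.01 0.07 0.02]
```

>>> arm_command(series=[{"x": 0,"y": 0,"z": 10,"rx": 0,"ry": 0,"rz": 0},{"x": 0,"y": 0,"z": 30,"rx": 0,"ry": 0,"rz": 0},{"x": 0,"y": 0,"z": 55,"rx": 0,"ry": 0,"rz": 0},{"x": 0,"y": 0,"z": 80,"rx": 0,"ry": 0,"rz": 0},{"x": 0,"y": 0,"z": 105,"rx": 0,"ry": 0,"rz": 0},{"x": 0,"y": 0,"z": 130,"rx": 0,"ry": 0,"rz": 0},{"x": 0,"y": 0,"z": 150,"rx": 0,"ry": 0,"rz": 0},{"x": 0,"y": 0,"z": 165,"rx": 0,"ry": 0,"rz": 0},{"x": 0,"y": 0,"z": 180,"rx": 0,"ry": 0,"rz": 0},{"x": 0,"y": 0,"z": 195,"rx": 0,"ry": 0,"rz": 0},{"x": 0,"y": 0,"z": 207,"rx": 0,"ry": 0,"rz": 0},{"x": 0,"y": 0,"z": 216,"rx": 0,"ry": 0,"rz": 0},{"x": 0,"y": 0,"z": 220,"rx": 0,"ry": 0,"rz": 0},{"x": 0,"y": 0,"z": 220,"rx": 0,"ry": 0,"rz": 0}])

```text
time: 21.65
tool_pos: [0.5218, -0.2923, 0.1399]
tool_rot: [-3.141, -0.139, 1.661]
contact_force: [-0.6, 0.4, -0.1]
opening: 0.0498
grip_force: 0.0
```

>>> arm_command(series=[{"x": 0,"y": 0,"z": 0,"rx": 0,"ry": 0,"rz": 0},{"x": 0,"y": 0,"z": 0,"rx": 0,"ry": 0,"rz": 0},{"x": 0,"y": 0,"z": 0,"rx": 0,"ry": 0,"rz": 0}], hand=28)

```text
time: 21.95
tool_pos: [0.5221, -0.2926, 0.1409]
tool_rot: [3.141, -0.138, 1.661]
contact_force: [0.5, -0.2, -1.1]
opening: 0.0315
grip_force: 0.0
```

Run:
```python
from h import *
s=observe();print(s['time'],s['contact_force'],s['torque'],s['tool_pos'],s['tool_rot'],s['opening'],s['grip_force'])
d=read_camera('side');marks(d,['knob','tall_mount','easel','stop_line'])
```

```text
21.95 [ 0.5475 -0.1801 -1.117 ] [-0.1501  0.0399  0.0365] [ 0.5221 -0.2926  0.1409] [ 3.1407 -0.1378  1.6613] 0.031495209905690845 0.0
knob [([0.523, -0.2876, 0.11], 0.71), ([0.6251, -0.4653, 0.322], 0.56)]
tall_mount [([0.5123, -0.2305, 0.0676], 0.79), ([0.2185, 0.2102, 0.0053], 0.78)]
easel [([0.5114, -0.2276, 0.068], 0.69)]
stop_line [([0.614, -0.3072, 0.0141], 0.72)]
```

Now I'll grip the knob gently.

>>> arm_command(series=[{"x": 0,"y": 0,"z": 0,"rx": 0,"ry": 0,"rz": 0},{"x": 0,"y": 0,"z": 0,"rx": 0,"ry": 0,"rz": 0},{"x": 0,"y": 0,"z": 0,"rx": 0,"ry": 0,"rz": 0},{"x": 0,"y": 0,"z": 0,"rx": 0,"ry": 0,"rz": 0},{"x": 0,"y": 0,"z": 0,"rx": 0,"ry": 0,"rz": 0},{"x": 0,"y": 0,"z": 0,"rx": 0,"ry": 0,"rz": 0}], hand=15, squeeze=8)

```text
time: 22.8
tool_pos: [0.5219, -0.2924, 0.1403]
tool_rot: [3.142, -0.139, 1.661]
contact_force: [-0.4, -0.5, 0.4]
opening: 0.0215
grip_force: 8.0
```

Run:
```python
from h import *
s=observe();print(s['time'],s['contact_force'],s['torque'],s['tool_pos'],s['opening'],s['grip_force'])
C=cur();g=(C@[0,0,.047,1])[:3];print('grasp pt',g)
Rz=R.from_euler('z',5.2,degrees=True)
for o in([.4733,-.2321,0],[.4765,-.2335,0]):print('joint',Rz.inv().apply(g-o))
for sl in([.611,-.307,.014],):print('to stop',Rz.inv().apply(np.array(sl)-g))
```

```text
22.8 [-0.4259 -0.4677  0.4384] [-0.1468  0.0778  0.0383] [ 0.5219 -0.2924  0.1403] 0.02154552224979676 7.99994096159935
grasp pt [ 0.5213 -0.2859  0.0938]
joint [ 0.043  -0.058   0.0938]
joint [ 0.0399 -0.0563  0.0938]
to stop [ 0.0874 -0.0291 -0.0798]
```

>>> arm_command(series=[{"x": 0,"y": 0.5,"z": 0,"rx": 0,"ry": 0,"rz": 0},{"x": 0,"y": 1.5,"z": 0,"rx": 0,"ry": 0,"rz": 0},{"x": 0,"y": 3.5,"z": 0,"rx": 0,"ry": 0,"rz": 0},{"x": 0,"y": 6.5,"z": 0,"rx": 0,"ry": 0,"rz": 0},{"x": 0,"y": 10,"z": 0,"rx": 0,"ry": 0,"rz": 0},{"x": 0,"y": 15,"z": 0,"rx": 0,"ry": 0,"rz": 0},{"x": 0,"y": 20,"z": 0,"rx": 0,"ry": 0,"rz": 0},{"x": 0,"y": 25,"z": 0,"rx": 0,"ry": 0,"rz": 0},{"x": 0,"y": 30,"z": 0,"rx": 0,"ry": 0,"rz": 0},{"x": 0,"y": 35,"z": 0,"rx": 0,"ry": 0,"rz": 0},{"x": 0,"y": 40,"z": 0,"rx": 0,"ry": 0,"rz": 0},{"x": 0,"y": 45,"z": 0,"rx": 0,"ry": 0,"rz": 0},{"x": 0,"y": 50,"z": 0,"rx": 0,"ry": 0,"rz": 0},{"x": 0,"y": 55,"z": 0,"rx": 0,"ry": 0,"rz": 0},{"x": 0,"y": 60,"z": 0,"rx": 0,"ry": 0,"rz": 0},{"x": 0,"y": 65,"z": 0,"rx": 0,"ry": 0,"rz": 0},{"x": 0,"y": 70,"z": 0,"rx": 0,"ry": 0,"rz": 0},{"x": 0,"y": 74,"z": 0,"rx": 0,"ry": 0,"rz": 0},{"x": 0,"y": 77,"z": 0,"rx": 0,"ry": 0,"rz": 0},{"x": 0,"y": 78,"z": 0,"rx": 0,"ry": 0,"rz": 0}])

```text
time: 24.8
tool_pos: [0.5991, -0.2853, 0.1403]
tool_rot: [-3.14, -0.139, 1.661]
contact_force: [-6.2, 0.2, 3.1]
opening: 0.0216
grip_force: 8.0
```

>>> arm_command(series=[{"x": 0,"y": 0.5,"z": 0,"rx": 0,"ry": 0,"rz": 0},{"x": 0,"y": 1,"z": 0,"rx": 0,"ry": 0,"rz": 0},{"x": 0,"y": 2,"z": 0,"rx": 0,"ry": 0,"rz": 0},{"x": 0,"y": 3,"z": 0,"rx": 0,"ry": 0,"rz": 0}])

```text
time: 25.2
tool_pos: [0.6018, -0.2851, 0.1403]
tool_rot: [-3.14, -0.139, 1.661]
contact_force: [-6.5, -0.0, 3.6]
opening: 0.0216
grip_force: 8.0
```

Run:
```python
from h import *
s=observe();print(s['time'],s['contact_force'],s['torque'],s['tool_pos'],s['tool_rot'],s['opening'],s['grip_force'])
g=(cur()@[0,0,.047,1])[:3]
for c in('wrist','side','top'):
  p=read_camera(c);print(c);marks(p,['knob','stop_line','tall_mount','easel'])
Rz=R.from_euler('z',5.2,degrees=True)
print('to stop',Rz.inv().apply(np.array([.6117,-.307,.014])-g))
```

```text
25.2 [-6.4545 -0.0308  3.6156] [-0.0894  0.8169  0.142 ] [ 0.6018 -0.2851  0.1403] [-3.1397 -0.1393  1.661 ] 0.021619511835125532 8.002124950289726
wrist
knob [([0.6024, -0.2783, 0.1099], 0.79)]
stop_line []
tall_mount [([0.5926, -0.2235, 0.0661], 0.95)]
easel [([0.5945, -0.2202, 0.0683], 0.87)]
side
knob [([0.6032, -0.2806, 0.1131], 0.61), ([0.5571, 0.2372, 0.0224], 0.37)]
stop_line [([0.551, 0.2839, 0.0275], 0.61), ([0.419, -0.5679, -0.0], 0.57)]
tall_mount [([0.5969, -0.2275, 0.0663], 0.74), ([0.2179, 0.2091, 0.007], 0.56), ([0.5629, 0.1881, 0.0248], 0.56)]
easel [([0.5944, -0.2218, 0.0689], 0.61)]
top
knob [([0.6049, -0.2788, 0.1112], 0.8)]
stop_line [([0.5948, -0.2242, 0.0657], 0.4)]
tall_mount [([0.5895, -0.2235, 0.0687], 0.96), ([0.2134, 0.2087, -0.0002], 0.87)]
easel [([0.5944, -0.2244, 0.0671], 0.63)]
to stop [ 0.0079 -0.0292 -0.0798]
```

>>> arm_command(series=[{"x": 0,"y": 0.5,"z": 0,"rx": 0,"ry": 0,"rz": 0},{"x": 0,"y": 1,"z": 0,"rx": 0,"ry": 0,"rz": 0},{"x": 0,"y": 1.5,"z": 0,"rx": 0,"ry": 0,"rz": 0},{"x": 0,"y": 2,"z": 0,"rx": 0,"ry": 0,"rz": 0}])

```text
time: 26.35
tool_pos: [0.6043, -0.2848, 0.1403]
tool_rot: [-3.141, -0.139, 1.661]
contact_force: [-6.2, 0.5, 4.6]
opening: 0.0221
grip_force: 8.0
```

>>> arm_command(series=[{"x": 0,"y": 0.5,"z": 0,"rx": 0,"ry": 0,"rz": 0},{"x": 0,"y": 1,"z": 0,"rx": 0,"ry": 0,"rz": 0},{"x": 0,"y": 1.5,"z": 0,"rx": 0,"ry": 0,"rz": 0}])

```text
time: 26.65
tool_pos: [0.6059, -0.2847, 0.1403]
tool_rot: [-3.141, -0.139, 1.661]
contact_force: [-5.4, 0.2, 3.8]
opening: 0.0217
grip_force: 8.0
```

>>> arm_command(series=[{"x": 0,"y": 0.5,"z": 0,"rx": 0,"ry": 0,"rz": 0},{"x": 0,"y": 1,"z": 0,"rx": 0,"ry": 0,"rz": 0},{"x": 0,"y": 1.5,"z": 0,"rx": 0,"ry": 0,"rz": 0}])

```text
time: 26.95
tool_pos: [0.6078, -0.2845, 0.1404]
tool_rot: [3.141, -0.139, 1.661]
contact_force: [-4.0, 1.9, 2.6]
opening: 0.0219
grip_force: 8.0
```

>>> arm_command(series=[{"x": 0,"y": 0.5,"z": 0,"rx": 0,"ry": 0,"rz": 0},{"x": 0,"y": 1,"z": 0,"rx": 0,"ry": 0,"rz": 0},{"x": 0,"y": 1,"z": 0,"rx": 0,"ry": 0,"rz": 0}])

```text
time: 27.25
tool_pos: [0.6091, -0.2844, 0.1404]
tool_rot: [3.14, -0.138, 1.661]
contact_force: [1.1, 1.9, 1.8]
opening: 0.0215
grip_force: 8.0
```

>>> arm_command(series=[{"x": 0,"y": 0.5,"z": 0,"rx": 0,"ry": 0,"rz": 0},{"x": 0,"y": 1,"z": 0,"rx": 0,"ry": 0,"rz": 0},{"x": 0,"y": 1,"z": 0,"rx": 0,"ry": 0,"rz": 0}])

```text
time: 27.55
tool_pos: [0.6099, -0.2843, 0.1403]
tool_rot: [3.141, -0.139, 1.661]
contact_force: [0.4, 1.0, 2.0]
opening: 0.0217
grip_force: 8.0
```

>>> arm_command(series=[{"x": 0,"y": 0,"z": 0,"rx": 0,"ry": 0,"rz": 0},{"x": 0,"y": 0,"z": 0,"rx": 0,"ry": 0,"rz": 0},{"x": 0,"y": 0,"z": 0,"rx": 0,"ry": 0,"rz": 0},{"x": 0,"y": 0,"z": 0,"rx": 0,"ry": 0,"rz": 0},{"x": 0,"y": 0,"z": 0,"rx": 0,"ry": 0,"rz": 0}], hand=40)

```text
time: 28.05
tool_pos: [0.6096, -0.2845, 0.1402]
tool_rot: [3.142, -0.139, 1.661]
contact_force: [0.5, -0.1, 0.1]
opening: 0.04
grip_force: 0.0
```

Run:
```python
from h import *
s=observe();print(s['time'],s['contact_force'],s['tool_pos'],s['opening'])
for i in range(2):
 for c in('wrist','side','top'):
  p=read_camera(c);print(c);marks(p,['knob','tall_mount','easel'])
Rz=R.from_euler('z',5.2,degrees=True);o=np.array([.4745,-.2328,0])
print('knob at .13',o+Rz.apply([.13,-.055,.108]),'easel',o+Rz.apply([.13,0,.067]))
```

```text
28.05 [ 0.5479 -0.0838  0.1419] [ 0.6096 -0.2845  0.1402] 0.03996571658046591
wrist
knob [([0.61, -0.2789, 0.1056], 0.92)]
tall_mount [([0.601, -0.2232, 0.0683], 0.68)]
easel [([0.6056, -0.2215, 0.069], 0.8)]
side
knob [([0.6099, -0.28, 0.1101], 0.96), ([0.602, -0.2211, 0.0687], 0.19)]
tall_mount [([0.6004, -0.2232, 0.0689], 0.88), ([0.2184, 0.2106, 0.0044], 0.75)]
easel [([0.6042, -0.2208, 0.0683], 0.83), ([0.4213, -0.5719, 0.0046], 0.42), ([0.6122, -0.2785, 0.1102], 0.26)]
top
knob [([0.6089, -0.2757, 0.1103], 0.89)]
tall_mount [([0.5978, -0.2227, 0.0684], 0.92), ([0.2175, 0.2086, 0.0001], 0.71)]
easel [([0.6047, -0.2212, 0.0685], 0.47)]
wrist
knob [([0.6095, -0.2787, 0.107], 0.9)]
tall_mount [([0.6038, -0.2223, 0.0705], 0.62)]
easel [([0.6026, -0.2196, 0.0688], 0.89)]
side
knob [([0.6106, -0.2824, 0.1111], 0.88)]
tall_mount [([0.6027, -0.222, 0.0681], 0.95), ([0.2183, 0.2089, 0.0055], 0.88)]
easel [([0.6033, -0.2216, 0.0681], 0.76), ([0.4732, -0.2344, 0.0006], 0.27)]
top
knob [([0.6105, -0.2746, 0.1075], 0.87)]
tall_mount [([0.2163, 0.2094, 0.0031], 0.94), ([0.5994, -0.2219, 0.0694], 0.9)]
easel [([0.6053, -0.2217, 0.0662], 0.46)]
knob at .13 [ 0.6089 -0.2758  0.108 ] easel [ 0.604 -0.221  0.067]
```

>>> arm_command(series=[{"x": 0,"y": 0,"z": -5,"rx": 0,"ry": 0,"rz": 0},{"x": 0,"y": 0,"z": -15,"rx": 0,"ry": 0,"rz": 0},{"x": 0,"y": 0,"z": -30,"rx": 0,"ry": 0,"rz": 0},{"x": 0,"y": 0,"z": -50,"rx": 0,"ry": 0,"rz": 0},{"x": 0,"y": 0,"z": -75,"rx": 0,"ry": 0,"rz": 0},{"x": 0,"y": 0,"z": -100,"rx": 0,"ry": 0,"rz": 0},{"x": 0,"y": 0,"z": -120,"rx": 0,"ry": 0,"rz": 0},{"x": 0,"y": 0,"z": -140,"rx": 0,"ry": 0,"rz": 0},{"x": 0,"y": 0,"z": -160,"rx": 0,"ry": 0,"rz": 0},{"x": 0,"y": 0,"z": -175,"rx": 0,"ry": 0,"rz": 0},{"x": 0,"y": 0,"z": -180,"rx": 0,"ry": 0,"rz": 0},{"x": 0,"y": 0,"z": -180,"rx": 0,"ry": 0,"rz": 0},{"x": 0,"y": 0,"z": -180,"rx": 0,"ry": 0,"rz": 0}])

```text
time: 30.55
tool_pos: [0.6116, -0.3091, 0.3179]
tool_rot: [-3.141, -0.139, 1.661]
contact_force: [-0.1, 0.2, 0.4]
opening: 0.0401
grip_force: 0.0
```

Run:
```python
from h import *
s=observe();print(s['time'],s['contact_force'],s['tool_pos'])
w=read_camera('wrist');marks(w,['knob','tall_mount','easel'])
g=cv2.cvtColor(w['pixels'],cv2.COLOR_BGR2GRAY)
M=frame(5.2,[.604,-.221,.067])
L={'mt foot':[[-.06,-.005,.0],[.06,-.005,0]],'front z.02':[[-.06,-.005,.02],[.06,-.005,.02]],'z.1':[[-.06,-.005,.1],[.06,-.005,.1]],'top':[[-.06,-.005,.2],[.06,-.005,.2]],'ledge lip':[[-.065,-.013,.012],[.065,-.013,.012]],'ledge':[[-.065,-.013,0],[.065,-.013,0]]}
for k,v in L.items():print(k,proj(w,mpts(M,v)).round(1).tolist())
for d in trace(w,'tall_mount')[:2]:
  m=d['pixels'];r,c=np.where(m);print('mt',d['confidence'],m.sum(),r.min(),r.max(),c.min(),c.max(),[(q,c[r==q].min(),c[r==q].max()) for q in range(r.min(),r.max(),12)])
for d in trace(w,'easel')[:2]:
  m=d['pixels'];r,c=np.where(m);print('ea',d['confidence'],m.sum(),[(q,c[r==q].min(),c[r==q].max()) for q in range(r.min(),r.max(),6) if (r==q).any()])
```

```text
30.55 [-0.1117  0.1847  0.4494] [ 0.6116 -0.3091  0.3179]
knob [([0.6118, -0.2749, 0.1101], 0.78)]
tall_mount [([0.6031, -0.221, 0.0694], 0.73)]
easel []
mt foot [[267.7, 134.7], [375.1, 134.5]]
front z.02 [[264.6, 124.3], [378.2, 124.1]]
z.1 [[247.3, 67.0], [395.0, 66.7]]
top [[202.6, -81.4], [438.4, -82.0]]
ledge lip [[260.7, 135.0], [382.1, 134.8]]
ledge [[262.8, 140.9], [380.1, 140.7]]
mt 0.71 20308 0 137 228 414 [(0, np.int64(228), np.int64(414)), (12, np.int64(231), np.int64(410)), (24, np.int64(234), np.int64(407)), (36, np.int64(237), np.int64(403)), (48, np.int64(241), np.int64(400)), (60, np.int64(244), np.int64(396)), (72, np.int64(248), np.int64(393)), (84, np.int64(252), np.int64(390)), (96, np.int64(255), np.int64(386)), (108, np.int64(259), np.int64(383)), (120, np.int64(263), np.int64(379)), (132, np.int64(267), np.int64(376))]
ea 0.8 1592 [(130, np.int64(378), np.int64(378)), (136, np.int64(265), np.int64(380)), (142, np.int64(263), np.int64(382)), (148, np.int64(265), np.int64(372))]
```

```bash
python3 -c "
from cell import *
print(hand_in())"
```

```text
the job is handed in; nothing more can be done
None
```

The tall mount stands released on the easel ledge, measured within about 1 mm of centre and leaning on the backboard. The carriage was then slid to the camera stop, where it clicked in, and the job was handed in at about 31 s with the gripper clear; no verdict came back.

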